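# Empty the pin bin of the bench organiser into the parts tray

### The arm

A 6-joint arm with a two-finger parallel gripper is mounted at the origin on the work surface. World frame = base frame: x ahead of the robot, y to its left, z up, the work surface at z = 0. Lengths are in mm, angles in rad, forces in N, time in s.
With the tool pointing down it reaches from about 275 to 750 mm from the base axis. Payload 10.2 kg.
Tool frame: the origin (TCP) lies at the very end of the fingers, on their centre line; the grasp point (between the pads) lies 19 mm behind it; z points along the fingers, y is the direction in which the jaws open and shut (so a half turn about z gives the same grasp; the last joint's range is limited). The gripper opens to 85 mm and grips with 20 to 120 N. Pads are 22 mm wide; open, the fingers measure 114 mm over their backs; the gripper's body (76 mm by 85 mm) begins 54 mm behind the grasp point. The pads swing forward as they close: fully open they stand 13 mm farther back than shut.
Start: joints at [-1.377, 0.313, 1.498, -0, 1.331, -0.223], TCP at [212.527, -480.066, 231.294] pointing down, gripper open.
Joint ranges: [-2.94, 2.94], [-0.97, 2.17], [0.19, 2.56], [-1.23, 4.37], [0.02, 3.11], [-2.88, 2.88]. Speed limits (rad/s): [2.39, 2.39, 3.01, 3.14, 3.14, 3.14].

### API

Orientations are given as a unit quaternion [w, x, y, z].
In Python, from rig import sensors, imaging, ctrl gives the robot as it stands.
- The arm moves only by the shell command python3 -m creep 'ROWS' [FORCE]. ROWS is JSON, a list of rows, each an object with "grip": the finger opening in mm, from 0 to 85.4; "linear": the shift along the tool's x, y, z in mm, a list of three; "rot": the turn, a rotation vector about the tool's x, y, z in rad, a list of three. A call has 1 to 12 rows; each row shifts and turns the commanded pose from where the row before left it, along the tool's axes as they then stand; what a row does not reach is not made up. A row lasts 1/12 s, in which the tool goes at most 41.7 mm and 7.16 degrees, less where a joint would pass 70% of its speed; a pose out of reach is approached as far as the arm can. A call with a gripper value outside its range is refused whole. The fingers move at their own pace and stop on an object; FORCE is the grip in N (left out, the last holds). Time passes only in rows, so rows that do not move let the fingers close. It gives the time, the measured TCP pose, the force and the opening at its end, in the units of the state.
- sensors.sense(): the state, without advancing time (a new reading comes with each control period).
- imaging.capture(name): name is "scene" or "top" or "wrist"; returns (picture, depth): 384x512x3 uint8, red, green, blue; 384x512 float32, mm along the optical axis (not along the pixel's ray), 0 where there is no reading.
- imaging.camera_params(name): a dict with "intrinsics" (3x3 intrinsics, pixels), "k1" (the pictures are not rectified: a ray, as slopes to the right and down, at radius r is drawn at 1 + k1 r^2 times it, then the intrinsics apply), "R" (3x3) and "t" (3): a world point X has camera coordinates R X + t. Camera axes: x right, y down, z forward; pixel columns grow to the right and rows downward; lengths in mm; the calibration is good to about 2 mm. A picture is of the moment at which its call begins: read the wrist's pose just before it. camera_params takes no time and is no camera call; for the wrist camera it gives the pose at the moment of the call.
- ctrl.finish_job(): hands the job in, once; it reports no verdict.
The state is a dict: "time_s": time; "joints": joint angles; "dq": joint speeds; "tau": joint torques, N m; "eef_pos": TCP position; "ee_rot": TCP orientation; "force": force on the tool from outside, world axes, zero at the start; "wrist_torque": the same for the moment, N m; "grip_width": opening from 0.0 (shut) to 1.0 (fully open).
Only numpy, scipy, OpenCV 4.12 (cv2) and the standard library are available. Lean on these libraries where they do the work, as an engineer would, in place of code of your own. Each camera call takes 0.05 s, during which the arm holds its last target.

### The job

Slide the organiser's hold-down rail open towards the robot, lift the bin that holds the two round steel pins straight up out of its bay with the pins in it, and tip the bin over the metal tray so that both pins end up in the tray. Then set the empty bin back upright, fully down in the bay it came from without dropping it, and slide the rail fully closed again. Leave the other two bins in place, and do not push around the can, wrench, screwdriver or junction box.

Things in the scene. Friction and masses are not known exactly. Their poses are not given: they have to be found in the camera images.
- organiser: Plywood frame fixed to the bench, 133 (x) x 326 (y) mm with its steel end runners (48 mm high, reaching to x = -115). Origin: centre of underside; z up; front (-x) faces the robot. Three bays along y, centres y = -97, 0, 97, x = 0 mm, each 113 (x) x 87 (y), floor 6 mm above the bench; walls 10 mm thick, tops 41 mm above the bench, the top 5 mm sloped at 45 degrees as lead-in.
- rail (a joint): Travel (m) of the aluminium hold-down rail, a flat bar 20 (x) x 326 (y) x 8 mm, underside 49 mm above the bench, across the fronts of all bins. 0 = closed (its centre line at organiser x = -38 mm; no bin can be lifted), 0.05 = fully open (slid 50 mm along organiser -x, clear of the bins). About 1.5 N friction; stays where left.
- rail_tab (a point): Grip point of the finger tab standing at the rail's middle (organiser y = 0): 10 mm thick (organiser y), 26 mm long (organiser x), its top 97 mm, this point 82 mm and the rail's top 57 mm above the bench. Pinch it along the organiser's y. Moves with the rail; axes as the organiser's.
- pin_bin: Grey plastic bin with the two round pins, in any bay (1.5 mm play all round). 110 (x) x 84 (y) x 40 mm to the rim, walls 4 mm, about 220 g. Origin: centre of underside; z up. Front (-x) is a scoop: 4 mm flat floor at x = 7 to 51 mm, then a 30 degree ramp up to the lip at x = -55, z = 39 mm. Tipped front-down by over 40 degrees, the pins roll out over the lip.
- pin_bin_bar (a point): Centre of the pin bin's black cross bar handle, at bin x = y = 0, 86 mm above its underside: 12 mm thick (bin x), 22 mm high, 84 mm long along bin y, on posts at the two side walls. Pinch it along the bin's x. Axes as the bin's.
- key_bin: An identical grey bin with black cross bar that holds two dark square bars (18 x 18 x 65 mm); same origin and sizes as the pin bin. Stays in its bay.
- plate_bin: An identical grey bin with black cross bar that holds one flat steel plate (40 x 66 x 10 mm, a black dot on it); same origin and sizes. Stays in its bay.
- pin0: Plain round steel pin, 20 mm diameter, 65 mm long, 150 g, lying across the pin bin on its floor. Origin at its centre, its axis is its own y. It rolls easily.
- pin1: The second, equal round steel pin, beside the first in the pin bin.
- tray: Open aluminium parts tray, fixed to the bench at some yaw, 200 mm (x) x 220 mm (y) x 40 mm high, walls and floor about 4 mm. Origin: centre of its underside on the bench, z up.
- can: Bystander: closed steel can, 90 mm across, 65 mm tall, near the robot. Origin: centre of its underside.
- wrench: Bystander: steel wrench 190 mm long lying near the robot, in front of the organiser.
- screwdriver: Bystander: screwdriver 200 mm long lying to the right of the organiser.
- jbox: Bystander: square metal junction box 80 x 80 x 50 mm to the left of the organiser, beyond the tray. Origin: centre of its underside.
There are look-alikes about, which are no part of the job. What is shaped like the pin_bin but blue or yellow is not meant.

How it is judged:
By the outcome, as a careful person would: the job done as asked, in the order asked, and still so for the second after the job is handed in, with the robot touching nothing.
It also fails if it takes over 72 s, if anything falls off the work surface, if the arm or the gripper's body presses on something with over 40 N, if the wrist force passes 120 N, or if a joint passes its speed limit or range.

## Working session

There is one attempt and no reset: what is moved stays moved. The work goes in short steps, Python scripts to look and compute and a shell command to move; the robot and the scene stay as the last step left them, time stands still between calls to the robot, and variables do not carry over. Pictures are saved under pics/ and viewed, and the job is handed in when it is done.

```bash
ls; mkdir -p pics; python3 - <<'E'
from rig import sensors, imaging
import cv2
for n in ("scene","top"):
    p,d=imaging.capture(n); cv2.imwrite(f"pics/{n}0.png",cv2.resize(p[:,:,::-1],(800,600),interpolation=cv2.INTER_CUBIC))
    import numpy as np; np.savez(f"{n}0.npz",p=p,d=d)
    c=imaging.camera_params(n);print(n,c)
print(sensors.sense())
E
```

```text
pics
scene {'intrinsics': array([[359.53608125,   0.        , 259.20598585],
       [  0.        , 359.53608125, 191.17743027],
       [  0.        ,   0.        ,   1.        ]]), 'k1': -0.06157632219953981, 'R': array([[-0.5678846 ,  0.82310773, -0.000865  ],
       [ 0.68592951,  0.47266017, -0.55325679],
       [-0.45498108, -0.31477934, -0.83301031]]), 't': array([ 320.19289151, -299.93280256, 1530.37814805])}
top {'intrinsics': array([[397.95950077,   0.        , 255.31530596],
       [  0.        , 397.95950077, 190.54546862],
       [  0.        ,   0.        ,   1.        ]]), 'k1': 0.04216799415881987, 'R': array([[ 0.02670145, -0.99955768,  0.0130946 ],
       [-0.99010482, -0.02824967, -0.1374569 ],
       [ 0.13776602, -0.00929473, -0.99042119]]), 't': array([ -41.88694149,  529.50481579, 1190.52687566])}
{'time_s': 0.1, 'joints': array([-1.37741257e+00,  3.13380005e-01,  1.49832277e+00, -1.47149415e-05,
        1.33097743e+00, -2.23366145e-01]), 'dq': array([-0.00117179, -0.00153092, -0.00336789,  0.00125236, -0.0009671 ,
       -0.00085015]), 'tau': array([ 2.18024761e-03, -4.12898791e+01, -2.60142946e+01, -1.49549496e-04,
        3.05881207e-03, -8.93404817e-07]), 'eef_pos': array([ 212.47524299, -479.85190784,  230.8139168 ]), 'ee_rot': array([-5.43818472e-04,  9.78367874e-01,  2.06871959e-01,  1.00634061e-06]), 'force': array([-1.10735609, -0.64411803,  0.38461351]), 'wrist_torque': array([ 0.00383661,  0.00825363, -0.05484443]), 'grip_width': 0.9999779436891738}
```

View pics/top0.png

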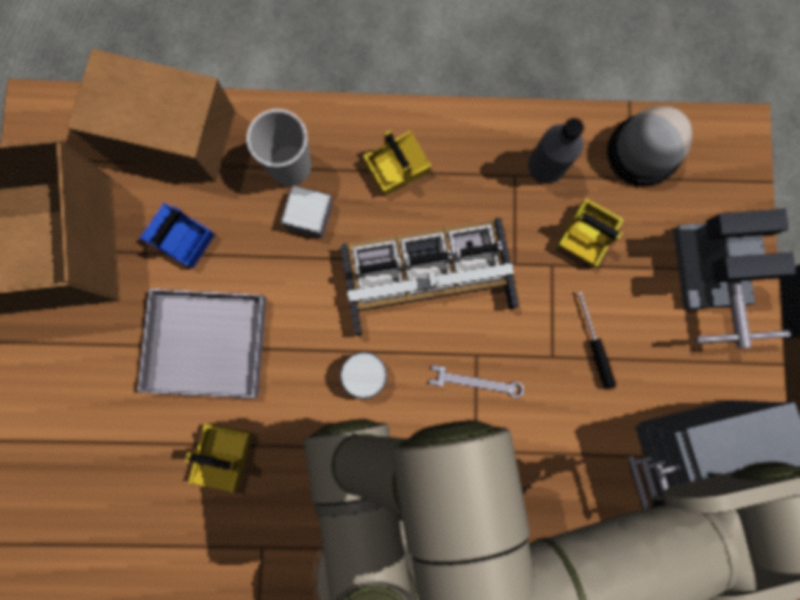

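View pics/scene0.png

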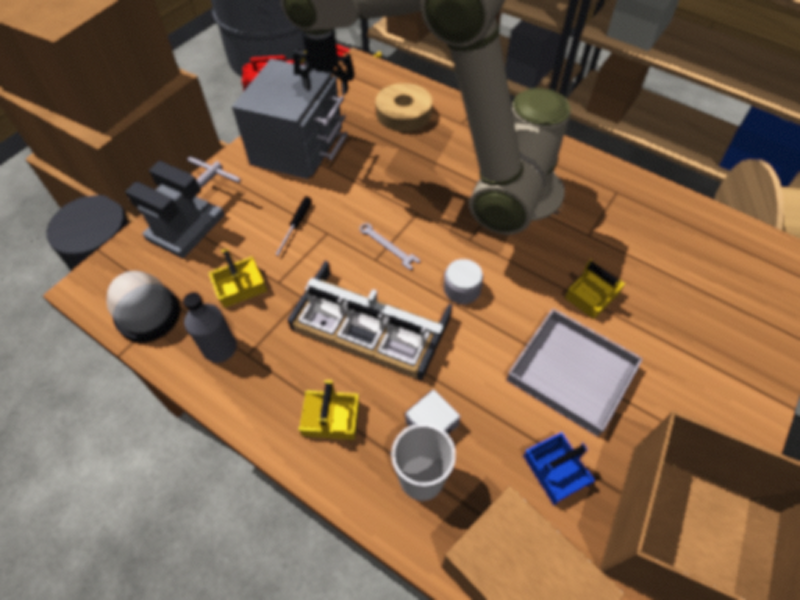

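The top view shows the organiser at (340–515, 220–330), the tray at (140–265, 290–397), the can at (363,375) and the wrench at (478,382). I'll enlarge the organiser.

```bash
python3 - <<'E'
import numpy as np,cv2
p=np.load("top0.npz")['p']; c=p[130:220,210:340,::-1]; cv2.imwrite("pics/top0c.png",cv2.resize(c,None,fx=6,fy=6,interpolation=cv2.INTER_CUBIC))
p=np.load("scene0.npz")['p']; c=p[160:250,175:300,::-1]; cv2.imwrite("pics/scene0c.png",cv2.resize(c,None,fx=6,fy=6,interpolation=cv2.INTER_CUBIC))
p=np.load("top0.npz")['p']; c=p[170:270,80:200,::-1]; cv2.imwrite("pics/top0t.png",cv2.resize(c,None,fx=6,fy=6,interpolation=cv2.INTER_CUBIC))
E
```

```text
(no output)
```

View pics/top0c.png

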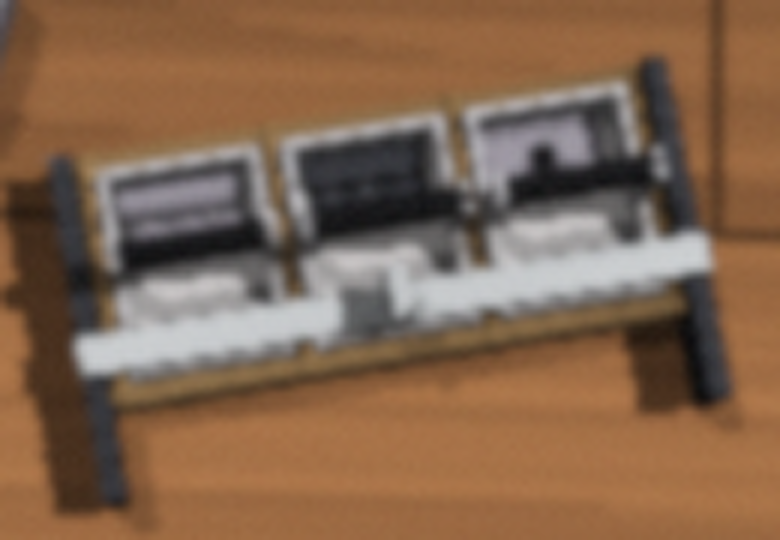

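View pics/scene0c.png

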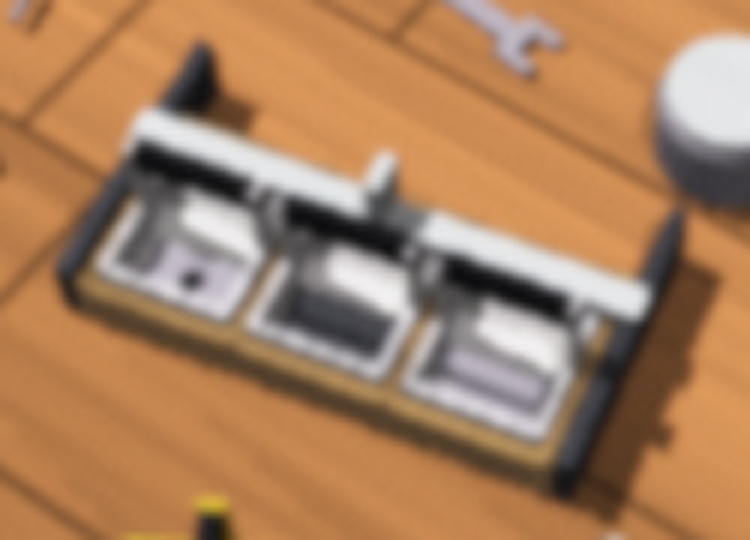

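View pics/top0t.png

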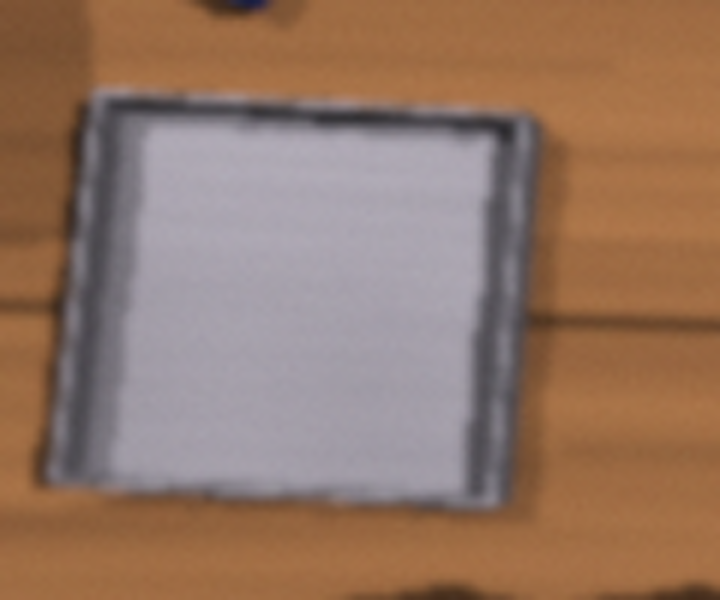

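```bash
cat > h.py <<'E'
import numpy as np,cv2
from rig import sensors,imaging
from scipy.spatial.transform import Rotation as Rn
def ray(cp,uv):
    K=cp['intrinsics'];d=np.array([(uv[0]-K[0,2])/K[0,0],(uv[1]-K[1,2])/K[1,1]]);s=d.copy()
    for _ in range(20): s=d/(1+cp['k1']*(s@s))
    R=cp['R'];return -R.T@cp['t'], R.T@np.array([s[0],s[1],1])
def onz(cp,uv,z):
    o,r=ray(cp,uv);return o+r*(z-o[2])/r[2]
def proj(cp,X):
    c=cp['R']@np.asarray(X)+cp['t'];s=c[:2]/c[2];s=s*(1+cp['k1']*(s@s));K=cp['intrinsics'];return np.array([K[0,0]*s[0]+K[0,2],K[1,1]*s[1]+K[1,2]])
def crop(xy,f,off): return ((xy[0]+.5)/f-.5+off[0],(xy[1]+.5)/f-.5+off[1])
def tool():
    s=sensors.sense();w,x,y,z=s['ee_rot'];return s,np.array(s['eef_pos']),Rn.from_quat([x,y,z,w])
def yawR(yaw_y):  # tool down, tool y at yaw_y
    y=np.array([np.cos(yaw_y),np.sin(yaw_y),0]);z=np.array([0,0,-1.]);x=np.cross(y,z)
    return Rn.from_matrix(np.column_stack([x,y,z]))
def rel(p,Rt,tp,tR):
    "shift in current tool axes, and rotvec in tool"
    return np.round(Rt.inv().apply(np.asarray(tp)-p),1),np.round((Rt.inv()*tR).as_rotvec(),4)
E
python3 - <<'E'
from h import *
cp=imaging.camera_params('top')
o=(210,130)
a=onz(cp,crop((78,358),6,o),57);b=onz(cp,crop((711,253),6,o),57)
print('rail ends',a,b,np.linalg.norm(a-b)); v=(a-b)/np.linalg.norm(a-b);print('yaw',np.arctan2(-v[0],v[1]))
yaw=np.arctan2(-v[0],v[1]);ex=np.array([np.cos(yaw),np.sin(yaw),0]);print('org',(a+b)/2+38*ex)
T=[onz(cp,crop(c,6,(80,170)),40) for c in [(92,93),(537,117),(508,503),(42,483)]]
for t in T: print(t)
print('tray c',np.mean(T,0), [np.linalg.norm(T[i]-T[i-1]) for i in range(4)])
for n,uv,z in (('can',(363,375),65),('jbox',(307,212),50),('wrL',(435,375),5),('wrR',(520,390),5)): print(n,onz(cp,(uv[0]*.64,uv[1]*.64),z))
cs=imaging.camera_params('scene')
a2=onz(cs,crop((645,303),6,(175,160)),57);b2=onz(cs,crop((140,125),6,(175,160)),57);print('scene rail',a2,b2)
E
```

```text
rail ends [528.78827395  72.19601345  57.        ] [ 591.96414218 -247.81216996   57.        ] 326.1846528801871
yaw 0.1949131211214608
org [597.65665906 -80.44818879  57.        ]
[532.87499081 461.50199395  40.        ]
[527.00645527 236.93267536  40.        ]
[332.41562801 240.0686436   40.        ]
[337.08387495 469.45718202  40.        ]
tray c [432.34523726 351.99012373  40.        ] [np.float64(195.9526628268215), np.float64(224.64598496587473), np.float64(194.6160947928059), np.float64(229.4360348527814)]
can [377.0111649   37.04721205  65.        ]
jbox [695.00845217 159.7084057   50.        ]
wrL [ 381.65444437 -103.49783986    5.        ]
wrR [ 356.9097377  -272.71234387    5.        ]
scene rail [528.53774191  70.0870696   57.        ] [ 595.89899994 -245.26370812   57.        ]
```

```bash
python3 - <<'E'
from h import *
s,p,R=tool();cp=imaging.camera_params('wrist');c=-cp['R'].T@cp['t'];print('cam in tool',R.inv().apply(c-p),'axes in tool',R.inv().apply(cp['R'][2]),cp['intrinsics'])
print(rel(p,R,[555,-88,210],yawR(.195-np.pi/2)))
E
```

```text
cam in tool [ 7.25764716e+01 -5.29000865e-02 -1.43464314e+02] axes in tool [-2.87087825e-01 -5.41313661e-06  9.57904265e-01] [[311.74961981   0.         252.93976822]
 [  0.         311.74961981 190.91353217]
 [  0.           0.           1.        ]]
(array([ 471.8, -219.6,   21.2]), array([-1.100e-03, -1.000e-04,  2.218e-01]))
```

```bash
python3 -m creep '[{"grip":60,"linear":[20,-9,0],"rot":[0,0,0]},{"grip":60,"linear":[36,-17,2],"rot":[0,0,0]},{"grip":60,"linear":[36,-17,2],"rot":[0,0,0]},{"grip":60,"linear":[36,-17,2],"rot":[0,0,0]},{"grip":60,"linear":[36,-17,2],"rot":[0,0,0]},{"grip":60,"linear":[36,-17,2],"rot":[0,0,0]},{"grip":60,"linear":[36,-17,2],"rot":[0,0,0]},{"grip":60,"linear":[36,-17,2],"rot":[0,0,0]},{"grip":60,"linear":[36,-17,2],"rot":[0,0,0]},{"grip":60,"linear":[36,-17,2],"rot":[0,0,0]},{"grip":60,"linear":[36,-17,2],"rot":[0,0,0]},{"grip":60,"linear":[36,-17,2],"rot":[0,0,0]}]' 60; python3 - <<'E'
from h import *
s,p,R=tool();print(p,rel(p,R,[555,-88,210],yawR(.195-np.pi/2)),s['grip_width'])
E
```

```text
time_s: 1.1
eef_pos: [514.4, -130.5, 209.0]
ee_rot: [-0.0, 0.978, 0.207, -0.0]
force: [0.6, -0.4, -0.2]
grip_width: 0.702
[ 514.43810741 -130.52804727  208.99047581] (array([ 54.3, -22.5,  -1. ]), array([-0.0003,  0.0004,  0.2219])) 0.7021784452400958
```

```bash
python3 -m creep '[{"grip":60,"linear":[27,-11,0],"rot":[0,0,0]},{"grip":60,"linear":[17,-7,0],"rot":[0,0,0]},{"grip":60,"linear":[10,-4.5,0],"rot":[0,0,0]},{"grip":60,"linear":[0,0,0],"rot":[0,0,0.11]},{"grip":60,"linear":[0,0,0],"rot":[0,0,0.112]},{"grip":60,"linear":[0,0,0],"rot":[0,0,0]},{"grip":60,"linear":[0,0,0],"rot":[0,0,0]}]' 60; python3 - <<'E'
from h import *
s,p,R=tool();cp=imaging.camera_params('wrist');im,d=imaging.capture('wrist');np.savez('w1.npz',p=im,d=d,**cp)
cv2.imwrite('pics/w1.png',cv2.resize(im[:,:,::-1],(800,600),interpolation=cv2.INTER_CUBIC))
print(p,rel(p,R,[555,-88,210],yawR(.195-np.pi/2)))
E
```

```text
time_s: 1.68
eef_pos: [553.6, -90.4, 209.2]
ee_rot: [-0.0, 0.995, 0.099, -0.0]
force: [-0.6, 1.0, 0.7]
grip_width: 0.701
[553.56713887 -90.4161642  209.15332158] (array([ 1.9, -2.1, -0.8]), array([-0.0001,  0.0004,  0.0024]))
```

View pics/w1.png

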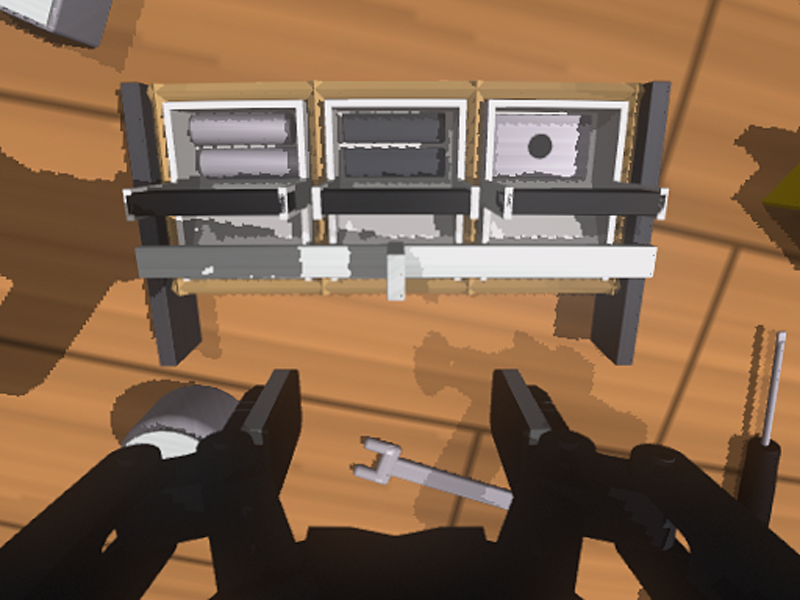

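```bash
python3 - <<'E'
from h import *
cp=dict(np.load('w1.npz'));im=cp['p']
f=lambda u,z: onz(cp,crop(u,1.5625,(0,0)),z)
t=np.mean([f(u,97) for u in [(389,254),(404,254),(406,299),(388,300)]],0);print('tab',t)
c=[f(u,57) for u in [(137,249),(655,247),(655,275),(139,276)]];print('rail',np.mean(c,0),[np.linalg.norm(c[i]-c[i-1]) for i in range(4)]);
v=(c[0]+c[3]-c[1]-c[2]);print('yaw',np.arctan2(-v[0],v[1]))
a=f((128,216),103);b=f((293,216),103);print('bar',a,b,np.linalg.norm(a-b),(a+b)/2)
cv2.imwrite('pics/w1c.png',cv2.resize(im[105:200,75:315,::-1],None,fx=3.3,fy=3.3,interpolation=cv2.INTER_CUBIC))
E
```

```text
tab [561.60662049 -89.57336994  97.        ]
rail [561.55675201 -89.50333453  57.        ] [np.float64(17.41451155887176), np.float64(323.27513620119635), np.float64(18.18244609124646), np.float64(327.2943985844049)]
yaw 0.1997743560900606
bar [568.02520589  53.67021239 103.        ] [584.28674194 -30.95250116 103.        ] 86.17099978657724 [576.15597392  11.35885562 103.        ]
```

View pics/w1c.png

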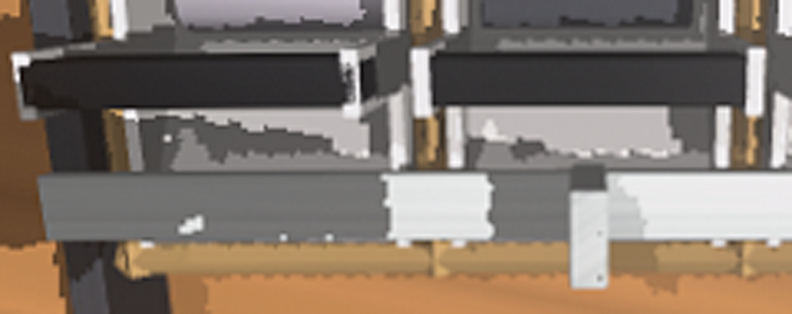

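```bash
python3 - <<'E'
from h import *
s,p,R=tool();print(p,rel(p,R,[561.5,-89.5,64],yawR(.198-np.pi/2)))
E
```

```text
[553.57553752 -90.4385656  209.20103793] (array([  8. ,   0.7, 145.2]), array([-0.0001,  0.0003, -0.0004]))
```

```bash
python3 -m creep '[{"grip":50,"linear":[4,0,15],"rot":[0,0,0]},{"grip":50,"linear":[4,0.7,30],"rot":[0,0,0]},{"grip":50,"linear":[0,0,35],"rot":[0,0,0]},{"grip":50,"linear":[0,0,30],"rot":[0,0,0]},{"grip":50,"linear":[0,0,20],"rot":[0,0,0]},{"grip":50,"linear":[0,0,10],"rot":[0,0,0]},{"grip":50,"linear":[0,0,5],"rot":[0,0,0]},{"grip":50,"linear":[0,0,0],"rot":[0,0,0]}]' 40; python3 - <<'E'
from h import *
s,p,R=tool();print(p,rel(p,R,[561.5,-89.5,64],yawR(.198-np.pi/2)),s['force'])
im,d=imaging.capture('wrist')
cv2.imwrite('pics/w2.png',cv2.resize(im[:,:,::-1],(800,600),interpolation=cv2.INTER_CUBIC))
E
```

```text
time_s: 2.4
eef_pos: [561.8, -89.4, 64.2]
ee_rot: [-0.0, 0.995, 0.098, -0.0]
force: [0.1, -1.0, 0.3]
grip_width: 0.584
[561.80696801 -89.37979055  64.22965206] (array([-0.3,  0.1,  0.2]), array([-0.0001,  0.0003, -0.0024])) [ 0.14919337 -0.96362854  0.34891761]
```

View pics/w2.png

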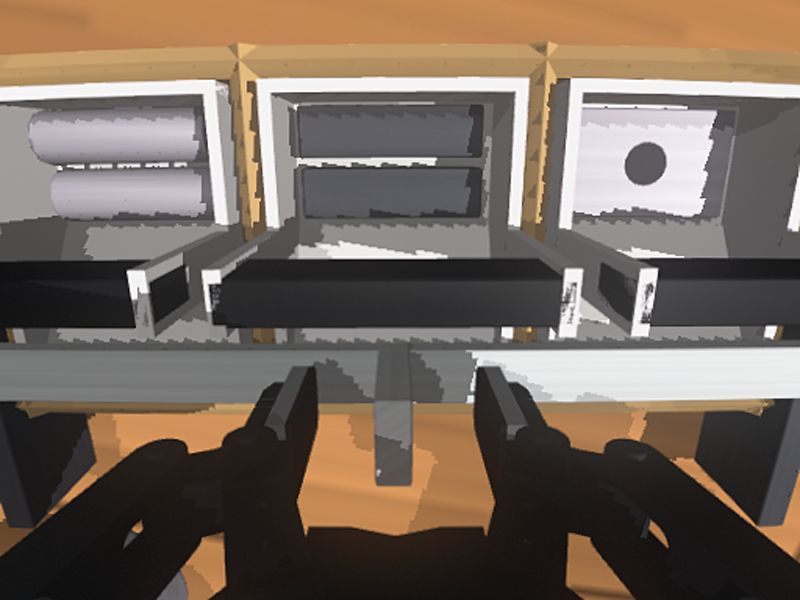

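The tab (393, 430) is centred between the pads (315, 478), so I'll close on it.

```bash
python3 -m creep '[{"grip":5,"linear":[0,0,0],"rot":[0,0,0]},{"grip":5,"linear":[0,0,0],"rot":[0,0,0]},{"grip":5,"linear":[0,0,0],"rot":[0,0,0]},{"grip":5,"linear":[0,0,0],"rot":[0,0,0]},{"grip":5,"linear":[0,0,0],"rot":[0,0,0]},{"grip":5,"linear":[0,0,0],"rot":[0,0,0]}]' 40
```

```text
time_s: 2.95
eef_pos: [562.1, -88.7, 65.3]
ee_rot: [-0.0, 0.995, 0.098, 0.001]
force: [-0.7, 3.7, 6.5]
grip_width: 0.118
```

```bash
python3 -m creep '[{"grip":5,"linear":[-2,0,-1],"rot":[0,0,0]},{"grip":5,"linear":[-5,0,0],"rot":[0,0,0]},{"grip":5,"linear":[-6,0,0],"rot":[0,0,0]},{"grip":5,"linear":[-6,0,0],"rot":[0,0,0]},{"grip":5,"linear":[-6,0,0],"rot":[0,0,0]},{"grip":5,"linear":[-6,0,0],"rot":[0,0,0]},{"grip":5,"linear":[-6,0,0],"rot":[0,0,0]},{"grip":5,"linear":[-6,0,0],"rot":[0,0,0]},{"grip":5,"linear":[-4,0,0],"rot":[0,0,0]},{"grip":5,"linear":[-3,0,0],"rot":[0,0,0]},{"grip":5,"linear":[-1.5,0,0],"rot":[0,0,0]},{"grip":5,"linear":[0,0,0],"rot":[0,0,0]}]'; python3 - <<'E'
from h import *
im,d=imaging.capture('wrist')
cv2.imwrite('pics/w3.png',cv2.resize(im[:,:,::-1],(800,600),interpolation=cv2.INTER_CUBIC))
E
```

```text
time_s: 3.95
eef_pos: [515.4, -98.2, 65.4]
ee_rot: [0.0, 0.995, 0.096, 0.006]
force: [32.1, 14.2, -19.3]
grip_width: 0.107
```

View pics/w3.png

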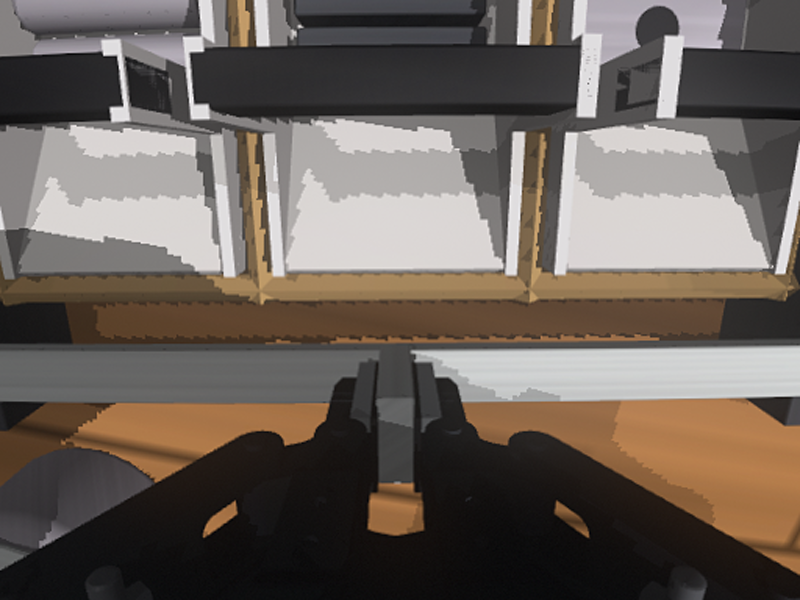

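```bash
python3 -m creep '[{"grip":5,"linear":[3,0,0],"rot":[0,0,0]},{"grip":30,"linear":[0,0,0],"rot":[0,0,0]},{"grip":50,"linear":[0,0,0],"rot":[0,0,0]},{"grip":50,"linear":[0,0,0],"rot":[0,0,0]},{"grip":50,"linear":[0,0,-20],"rot":[0,0,0]},{"grip":70,"linear":[0,0,-40],"rot":[0,0,0]},{"grip":75,"linear":[0,0,-40],"rot":[0,0,0]},{"grip":75,"linear":[0,0,-30],"rot":[0,0,0]},{"grip":75,"linear":[0,0,0],"rot":[0,0,0]},{"grip":75,"linear":[0,0,0],"rot":[0,0,0]}]'; python3 - <<'E'
from h import *
cp=imaging.camera_params('wrist');im,d=imaging.capture('wrist');np.savez('w4.npz',p=im,d=d,**cp)
cv2.imwrite('pics/w4.png',cv2.resize(im[:,:,::-1],(800,600),interpolation=cv2.INTER_CUBIC))
E
```

```text
time_s: 4.83
eef_pos: [514.5, -99.1, 196.6]
ee_rot: [0.001, 0.995, 0.097, 0.001]
force: [-0.3, 0.5, -0.6]
grip_width: 0.88
```

View pics/w4.png

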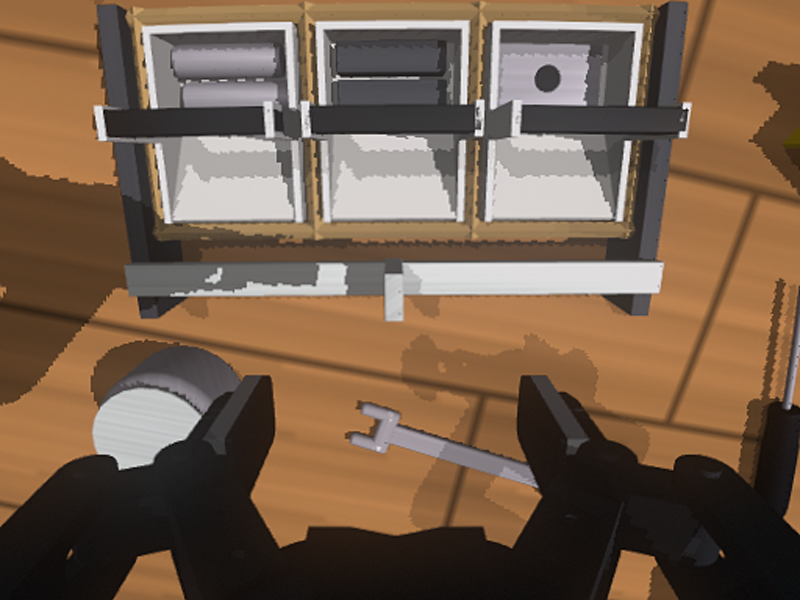

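```bash
python3 - <<'E'
from h import *
cp=dict(np.load('w4.npz'));im=cp['p']
f=lambda u,z: onz(cp,crop(u,1.5625,(0,0)),z)
c=[f(u,57) for u in [(124,264),(662,262),(662,293),(127,296)]];m=np.mean(c,0);print('rail',m)
v=(c[0]+c[3]-c[1]-c[2]);y=np.arctan2(-v[0],v[1]);print('yaw',y);ex=np.array([np.cos(y),np.sin(y),0]);print('travel',(np.array([561.6,-89.5,57])-m)@ex)
cv2.imwrite('pics/w4c.png',cv2.resize(im[5:150,55:205,::-1],None,fx=4,fy=4,interpolation=cv2.INTER_CUBIC))
E
```

```text
rail [514.94301021 -98.44053162  57.        ]
yaw 0.19784439454373523
travel 47.50414826800356
```

View pics/w4c.png

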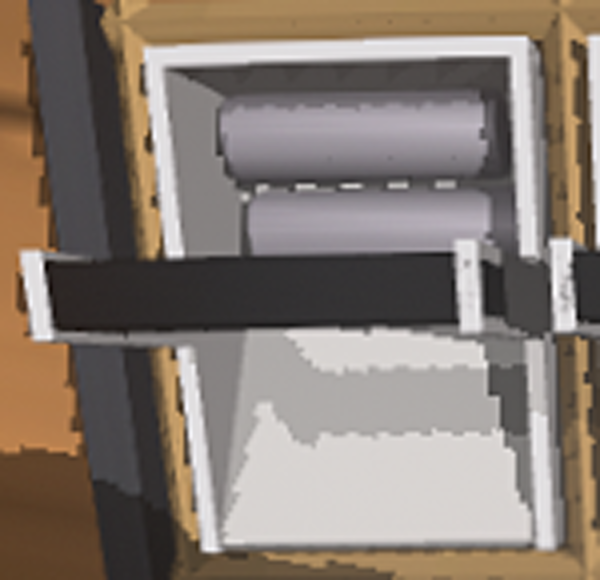

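```bash
python3 - <<'E'
from h import *
cp=dict(np.load('w4.npz'));im=cp['p']
f=lambda u,z: onz(cp,crop(u,4,(55,5)),z)
c=[f(u,46) for u in [(146,49),(533,38),(560,546),(203,551)]];m=np.mean(c,0);print('bin',m,[np.linalg.norm(c[i]-c[i-1]) for i in range(4)])
y=.198;ex=np.array([np.cos(y),np.sin(y),0]);ey=np.array([-np.sin(y),np.cos(y),0])
print('org',m-97*ey, 'rail rel',(np.array([514.94,-98.44,46])-(m-97*ey))@ex)
b=[f(u,103) for u in [(30,252),(470,240),(480,330),(45,338)]];print('bar',np.mean(b,0),[np.linalg.norm(b[i]-b[i-1]) for i in range(4)], (np.mean(b[:2],0)-np.mean(b[2:],0))@ex)
p=im  # bar front top edge
a=f((48,329),103);bb=f((455,327),103);print((a+bb)/2+6*ex)
s,p,R=tool();print(p,rel(p,R,[576,11,210],yawR(.198)))
E
```

```text
bin [582.14722454  13.50403513  46.        ] [np.float64(109.36040060218353), np.float64(84.68587558335715), np.float64(109.1062269925074), np.float64(85.56164060530091)]
org [601.22797829 -81.60077461  46.        ] rail rel -87.9145038310211
bar [582.19222425  13.85191602 103.        ] [np.float64(15.152350855601249), np.float64(81.18752156915264), np.float64(15.53397527455397), np.float64(81.42712720385785)] 15.32848075384679
[581.32171092  15.23764573 103.        ]
[513.81924712 -98.79716794 195.02801487] (array([ 82.2, -95.7, -15. ]), array([-0.0000e+00,  3.0000e-04, -1.5746e+00]))
```

```bash
python3 -m creep '[{"grip":50,"linear":[15,-16,-5],"rot":[0,0,-0.1]},{"grip":50,"linear":[22,-22,-5],"rot":[0,0,-0.12]},{"grip":50,"linear":[25,-18,-5],"rot":[0,0,-0.12]},{"grip":50,"linear":[30,-12,0],"rot":[0,0,-0.12]},{"grip":50,"linear":[20,-5,0],"rot":[0,0,-0.12]},{"grip":50,"linear":[0,0,0],"rot":[0,0,-0.12]},{"grip":50,"linear":[0,0,0],"rot":[0,0,-0.12]},{"grip":50,"linear":[0,0,0],"rot":[0,0,-0.12]},{"grip":50,"linear":[0,0,0],"rot":[0,0,-0.12]},{"grip":50,"linear":[0,0,0],"rot":[0,0,-0.12]},{"grip":50,"linear":[0,0,0],"rot":[0,0,-0.12]},{"grip":50,"linear":[0,0,0],"rot":[0,0,-0.12]}]' 40;  python3 - <<'E'
from h import *
s,p,R=tool();print(s['joints'],p,rel(p,R,[582,13.7,150],yawR(.198)))
E
```

```text
time_s: 5.88
eef_pos: [588.0, 15.6, 208.3]
ee_rot: [-0.001, 0.689, 0.724, -0.001]
force: [-0.0, 0.1, 0.7]
grip_width: 0.59
[-1.72373052e-01  4.71576331e-01  1.32960637e+00 -2.65738215e-04
  1.34385048e+00 -2.21894354e-01] [587.9931525   15.61225673 208.25687695] (array([-1.6, -5.9, 58.3]), array([-0.0034, -0.0008, -0.1484]))
```

```bash
python3 -m creep '[{"grip":50,"linear":[0,0,5],"rot":[0,0,-0.11]},{"grip":50,"linear":[-1.3,-6,15],"rot":[0,0,-0.038]},{"grip":50,"linear":[0,0,25],"rot":[0,0,0]},{"grip":50,"linear":[0,0,12],"rot":[0,0,0]},{"grip":50,"linear":[0,0,0],"rot":[0,0,0]},{"grip":50,"linear":[0,0,0],"rot":[0,0,0]}]' 40;  python3 - <<'E'
from h import *
s,p,R=tool();print(s['joints'],p,rel(p,R,[582,13.7,73],yawR(.198)))
cp=imaging.camera_params('wrist');im,d=imaging.capture('wrist');np.savez('w5.npz',p=im,d=d,**cp)
cv2.imwrite('pics/w5.png',cv2.resize(im[:,:,::-1],(800,600),interpolation=cv2.INTER_CUBIC))
E
```

```text
time_s: 6.38
eef_pos: [582.3, 13.5, 152.0]
ee_rot: [-0.001, 0.636, 0.772, -0.001]
force: [-0.3, 0.3, -0.2]
grip_width: 0.585
[-1.77757225e-01  5.08385631e-01  1.42475454e+00 -1.62271056e-04
  1.21140655e+00 -3.69438690e-01] [582.31781215  13.50711295 152.02582824] (array([ 0.2, -0.1, 79. ]), array([-0.0028, -0.0009, -0.0063]))
```

View pics/w5.png

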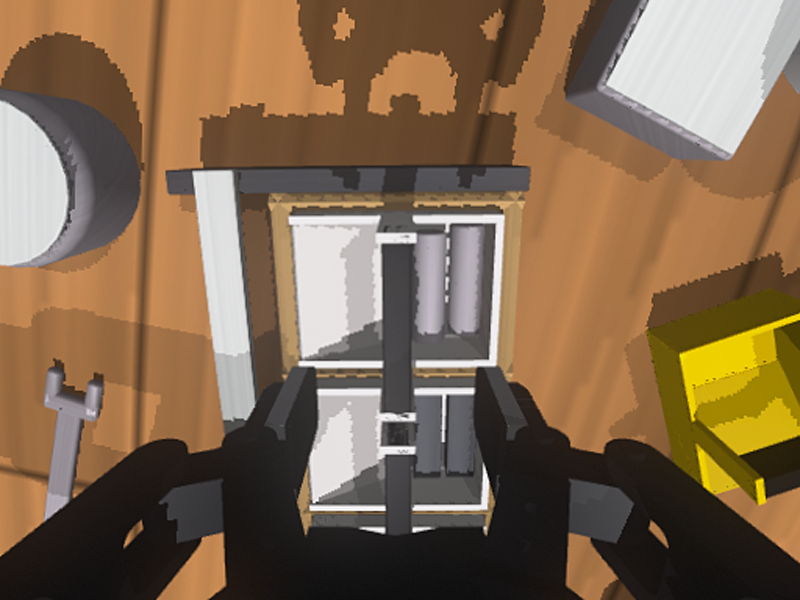

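The pin-bin bar (397, 325) is centred between the pads. I'll descend and grip.

```bash
python3 -m creep '[{"grip":50,"linear":[0,0,20],"rot":[0.0025,0,-0.006]},{"grip":50,"linear":[0,0,25],"rot":[0,0,0]},{"grip":50,"linear":[0,0,20],"rot":[0,0,0]},{"grip":50,"linear":[0,0,10],"rot":[0,0,0]},{"grip":50,"linear":[0,0,4],"rot":[0,0,0]},{"grip":50,"linear":[0,0,0],"rot":[0,0,0]},{"grip":8,"linear":[0,0,0],"rot":[0,0,0]},{"grip":8,"linear":[0,0,0],"rot":[0,0,0]},{"grip":8,"linear":[0,0,0],"rot":[0,0,0]},{"grip":8,"linear":[0,0,0],"rot":[0,0,0]},{"grip":8,"linear":[0,0,0],"rot":[0,0,0]},{"grip":8,"linear":[0,0,0],"rot":[0,0,0]}]' 80;  python3 - <<'E'
from h import *
s,p,R=tool();print(s['joints'],p,rel(p,R,[582,13.7,73],yawR(.198)),s['force'],s['wrist_torque'])
E
```

```text
time_s: 7.43
eef_pos: [582.9, 13.5, 75.3]
ee_rot: [-0.0, 0.634, 0.774, -0.001]
force: [-4.3, -1.2, 5.9]
grip_width: 0.124
[-1.77188636e-01  5.99129147e-01  1.49723405e+00 -1.35772949e-03
  1.04683373e+00 -3.74665768e-01] [582.8837982   13.46996769  75.29231679] (array([ 0.4, -0.8,  2.3]), array([-0.0019,  0.0005,  0.0002])) [-4.31352563 -1.20568172  5.91773951] [-0.07779657  0.51002016  0.0266576 ]
```

```bash
python3 -m creep '[{"grip":8,"linear":[0,0,-4],"rot":[0,0,0]},{"grip":8,"linear":[0,0,-8],"rot":[0,0,0]},{"grip":8,"linear":[0,0,-10],"rot":[0,0,0]},{"grip":8,"linear":[0,0,-10],"rot":[0,0,0]},{"grip":8,"linear":[0,0,-10],"rot":[0,0,0]},{"grip":8,"linear":[0,0,-12],"rot":[0,0,0]},{"grip":8,"linear":[0,0,-15],"rot":[0,0,0]},{"grip":8,"linear":[0,0,-15],"rot":[0,0,0]},{"grip":8,"linear":[0,0,-12],"rot":[0,0,0]},{"grip":8,"linear":[0,0,-8],"rot":[0,0,0]},{"grip":8,"linear":[0,0,-3],"rot":[0,0,0]},{"grip":8,"linear":[0,0,0],"rot":[0,0,0]}]' 80;  python3 - <<'E'
from h import *
s,p,R=tool();print(s['joints'],p,rel(p,R,[582.9,13.5,75.3],yawR(.198)),s['force'],s['wrist_torque'])
cp=imaging.camera_params('wrist');im,d=imaging.capture('wrist');np.savez('w6.npz',p=im,d=d,**cp)
cv2.imwrite('pics/w6.png',cv2.resize(im[:,:,::-1],(800,600),interpolation=cv2.INTER_CUBIC))
E
```

```text
time_s: 8.43
eef_pos: [583.2, 13.6, 182.0]
ee_rot: [-0.0, 0.634, 0.774, -0.001]
force: [0.3, -0.5, -5.4]
grip_width: 0.129
[-1.76945770e-01  4.81037678e-01  1.38521417e+00 -9.12355300e-04
  1.27651032e+00 -3.74676810e-01] [583.20625969  13.63172032 182.03938119] (array([ -0. ,  -0.2, 106.7]), array([-0.0014,  0.0004, -0.    ])) [ 0.31462992 -0.54314359 -5.42076534] [-0.03048855  0.08056808  0.01830858]
```

View pics/w6.png

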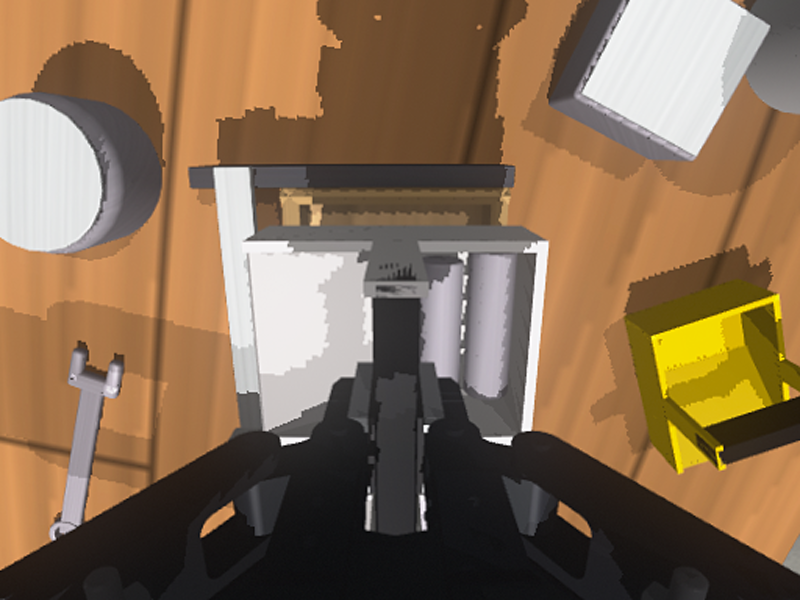

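```bash
python3 - <<'E'
from h import *
s,p,R=tool();print(rel(p,R,[445,358,182],yawR(.47)))
E
python3 - <<'E'
import numpy as np,cv2
p=np.load("top0.npz")['p']; 
E
```

```text
(array([364.7, -67.5,  -0.6]), array([-0.0027, -0.0005, -0.272 ]))
```

```bash
python3 -m creep '[{"grip":8,"linear":[11,-2,0],"rot":[0,0,0]},{"grip":8,"linear":[22,-4,0],"rot":[0,0,0]},{"grip":8,"linear":[32,-6,0],"rot":[0,0,0]},{"grip":8,"linear":[38,-7,0],"rot":[0,0,0]},{"grip":8,"linear":[38,-7,0],"rot":[0,0,0]},{"grip":8,"linear":[38,-7,0],"rot":[0,0,0]},{"grip":8,"linear":[38,-7,0],"rot":[0,0,0]},{"grip":8,"linear":[38,-7,0],"rot":[0,0,0]},{"grip":8,"linear":[36,-7,0],"rot":[0,0,0]},{"grip":8,"linear":[32,-6,0],"rot":[0,0,0]},{"grip":8,"linear":[22,-4,0],"rot":[0,0,0]},{"grip":8,"linear":[12,-2,0],"rot":[0,0,0]}]' 80
python3 -m creep '[{"grip":8,"linear":[6,-1,0],"rot":[0,0,0]},{"grip":8,"linear":[0,0,0],"rot":[0,0,-0.07]},{"grip":8,"linear":[0,0,0],"rot":[0,0,-0.1]},{"grip":8,"linear":[0,0,0],"rot":[0,0,-0.1]},{"grip":8,"linear":[0,0,0],"rot":[0,0,0]},{"grip":8,"linear":[0,0,0],"rot":[0,0,0]}]' 80
python3 - <<'E'
from h import *
s,p,R=tool();print(s['joints'],rel(p,R,[445,358,182],yawR(.47)))
cp=imaging.camera_params('wrist');im,d=imaging.capture('wrist');np.savez('w7.npz',p=im,d=d,**cp)
cv2.imwrite('pics/w7.png',cv2.resize(im[:,:,::-1],(800,600),interpolation=cv2.INTER_CUBIC))
im,d=imaging.capture('scene');cv2.imwrite('pics/s7.png',cv2.resize(im[:,:,::-1],(800,600),interpolation=cv2.INTER_CUBIC))
E
```

```text
time_s: 9.48
eef_pos: [445.8, 353.3, 180.7]
ee_rot: [-0.002, 0.633, 0.774, -0.002]
force: [-0.1, -0.4, -5.4]
grip_width: 0.127
time_s: 9.98
eef_pos: [446.2, 355.7, 181.2]
ee_rot: [-0.001, 0.526, 0.851, -0.001]
force: [-0.4, -0.5, -5.6]
grip_width: 0.127
[4.67581897e-01 4.55240877e-01 1.42722023e+00 4.54750177e-04
 1.26214482e+00 3.35813567e-03] (array([ 2.6, -0. , -0.8]), array([-0.003 , -0.0004, -0.0059]))
```

View pics/w7.png

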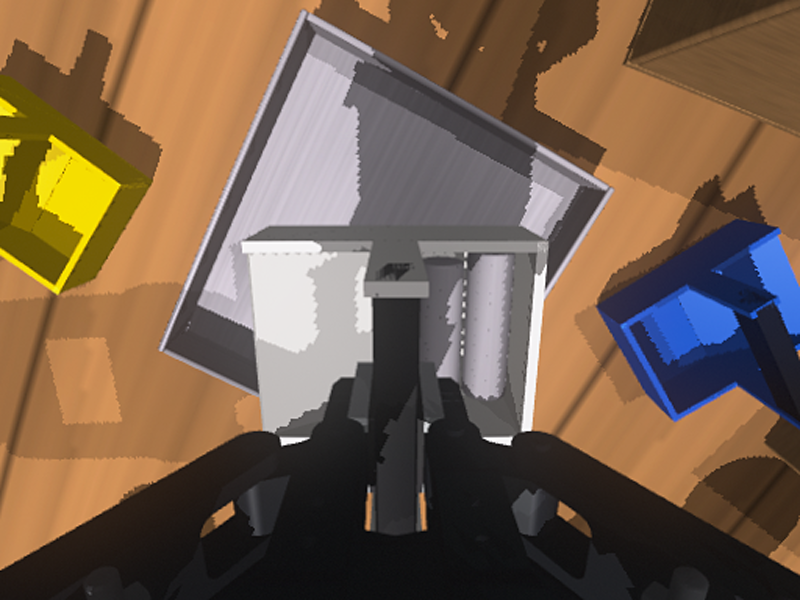

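View pics/s7.png

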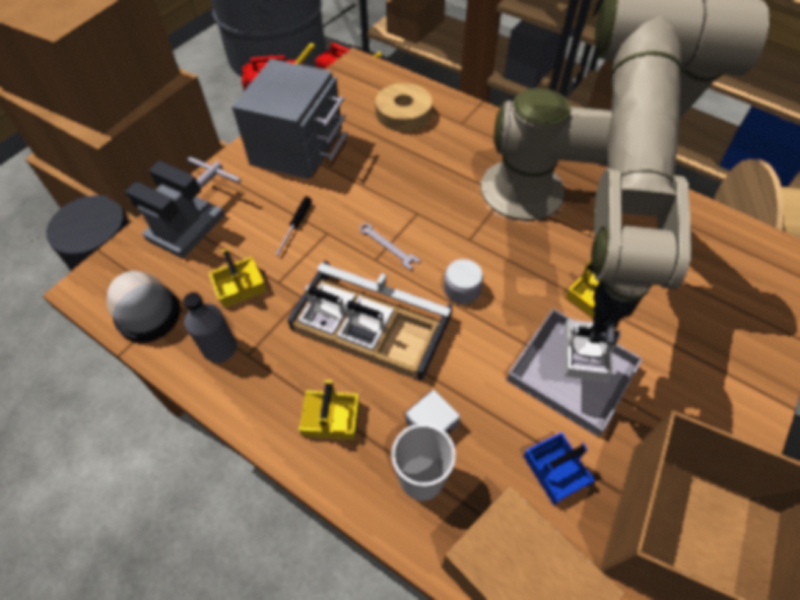

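```bash
python3 - <<'E'
from h import *
cp=imaging.camera_params('top')
for u in [(205,425),(255,435),(240,492),(187,483)]: print('yellow',onz(cp,(u[0]*.64,u[1]*.64),40))
print('bar',onz(cp,(190*.64,455*.64),97),onz(cp,(230*.64,462*.64),97))
cp=dict(np.load('w7.npz'))
for u in [(306,12),(611,187),(162,348)]: print('tray',onz(cp,crop(u,1.5625,(0,0)),40))
E
```

```text
yellow [275.98997622 333.85633785  40.        ]
yellow [259.46626853 238.66333398  40.        ]
yellow [155.15834912 259.89104236  40.        ]
yellow [169.59318507 359.04841184  40.        ]
bar [226.9573435  340.02533459  97.        ] [216.15008993 268.20885748  97.        ]
tray [337.73836348 464.57715698  40.        ]
tray [531.85041438 460.26070905  40.        ]
tray [332.06687126 248.09237423  40.        ]
```

```bash
python3 -m creep '[{"grip":8,"linear":[0,3,6],"rot":[0.003,0,0]},{"grip":8,"linear":[1,6,12],"rot":[0,0,0]},{"grip":8,"linear":[1,6,14],"rot":[0,0,0]},{"grip":8,"linear":[0,6,14],"rot":[0,0,0]},{"grip":8,"linear":[0,4,10],"rot":[0,0,0]},{"grip":8,"linear":[0,0,5],"rot":[0,0,0]},{"grip":8,"linear":[0,0,2],"rot":[0,0,0]},{"grip":8,"linear":[0,0,0],"rot":[0,0,0]}]' 100
python3 -m creep '[{"grip":8,"linear":[0,0,0],"rot":[-0.05,0,0]},{"grip":8,"linear":[0,0,0],"rot":[-0.1,0,0]},{"grip":8,"linear":[0,0,0],"rot":[-0.1,0,0]},{"grip":8,"linear":[0,0,0],"rot":[-0.1,0,0]},{"grip":8,"linear":[0,0,0],"rot":[-0.08,0,0]},{"grip":8,"linear":[0,0,0],"rot":[-0.05,0,0]},{"grip":8,"linear":[0,0,0],"rot":[-0.04,0,0]},{"grip":8,"linear":[0,0,0],"rot":[-0.04,0,0]},{"grip":8,"linear":[0,0,0],"rot":[-0.04,0,0]},{"grip":8,"linear":[0,0,0],"rot":[-0.04,0,0]},{"grip":8,"linear":[0,0,0],"rot":[-0.04,0,0]},{"grip":8,"linear":[0,0,0],"rot":[-0.04,0,0]}]' 100
python3 - <<'E'
from h import *
s,p,R=tool();print(s['joints'],R.as_matrix()[:,2],s['force'])
im,d=imaging.capture('scene');cv2.imwrite('pics/s8.png',cv2.resize(im[170:300,290:440,::-1],None,fx=4.5,fy=4.5,interpolation=cv2.INTER_CUBIC))
E
```

```text
time_s: 10.75
eef_pos: [466.9, 369.3, 117.9]
ee_rot: [-0.002, 0.524, 0.852, -0.002]
force: [-0.6, -0.4, -5.2]
grip_width: 0.12
time_s: 11.75
eef_pos: [466.9, 369.3, 119.3]
ee_rot: [0.183, 0.491, 0.798, 0.299]
force: [0.1, 1.2, -5.1]
grip_width: 0.119
[ 0.4740612   0.35724415  1.96836466 -0.03431617  0.09922316  0.03928737] [ 0.58608606  0.29689235 -0.75389526] [ 0.12801287  1.18057309 -5.13108227]
```

View pics/s8.png

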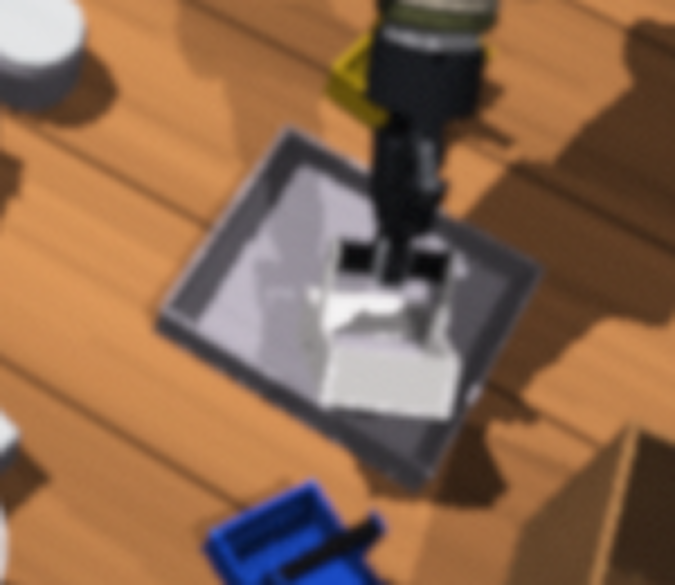

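```bash
cat > fk.py <<'E'
from h import *
from scipy.optimize import least_squares
lim=np.array([[-2.94,2.94],[-.97,2.17],[.19,2.56],[-1.23,4.37],[.02,3.11],[-2.88,2.88]])
def fk(q,P):
    L1,L2,h,T,off,a0,a1=P
    b=Rn.from_euler('z',q[0])
    w=np.array([a0+L1*np.sin(q[1])+L2*np.sin(q[1]+q[2])+a1*np.cos(q[1]+q[2]),off,h+L1*np.cos(q[1])+L2*np.cos(q[1]+q[2])-a1*np.sin(q[1]+q[2])])
    R=b*Rn.from_euler('y',q[1]+q[2])*Rn.from_euler('z',q[3])*Rn.from_euler('y',q[4])*Rn.from_euler('z',q[5])
    return b.apply(w)+R.apply([0,0,T]),R
S=[([-1.37741257,.313380005,1.49832277,0,1.33097743,-.223366145],[212.475,-479.852,230.814]),
([-.172373052,.471576331,1.32960637,-.000266,1.34385048,-.221894],[587.993,15.612,208.257]),
([-.177757,.508385631,1.42475454,-.00016,1.21140655,-.369438],[582.318,13.507,152.026]),
([-.177188636,.599129147,1.49723405,-.00135,1.04683373,-.374666],[582.884,13.470,75.292]),
([.467581897,.455240877,1.42722023,.000455,1.26214482,.003358],[446.2,355.7,181.2]),
([0.4740612,0.35724415,1.96836466,-0.03431617,0.09922316,0.03928737],[466.9,369.3,119.3])]
r=least_squares(lambda P:np.concatenate([fk(np.array(q),P)[0]-p for q,p in S]),[400,400,200,200,116,0,0])
P=r.x
E
python3 - <<'E'
from fk import *
print(np.round(P,1),np.round(r.fun,1))
s,p,R=tool();R2=fk(s['joints'],P)[1];print(R.as_matrix().round(3));print(R2.as_matrix().round(3))
E
```

```text
[439.  397.5 201.3 255.3 116.3   0.   39.1] [ 0. -0.  0.  0. -0. -0.  0. -0.  0.  0. -0.  0. -0. -0. -0.  0. -0. -0.]
[[-0.451  0.673  0.586]
 [ 0.892  0.34   0.297]
 [ 0.001  0.657 -0.754]]
[[-0.673 -0.451  0.586]
 [-0.34   0.892  0.297]
 [-0.657  0.001 -0.754]]
```

```bash
cat >> fk.py <<'E'
def fkT(q):
    p,R=fk(q,P);return p,R*Rn.from_euler('z',np.pi/2)
def ik(tp,tR,q0):
    def f(q):
        p,R=fkT(q);return np.concatenate([(p-tp)/100,(R.inv()*tR).as_rotvec()])
    r=least_squares(f,np.clip(q0,lim[:,0]+1e-6,lim[:,1]-1e-6),bounds=(lim[:,0],lim[:,1]));return r.x,np.abs(r.fun).max()
E
python3 - <<'E'
from fk import *
s,p,R=tool();q=s['joints']
q0=np.array([.4676,.4553,1.4272,0,1.262,0])
for psi in np.arange(-1.8,2.6,.3):
    qq=q0+np.array([0,0,0,0,0,-(psi-.47)]);e=[];mn=9
    for th in np.radians(np.arange(0,58,3)):
        Rt=yawR(psi)*Rn.from_rotvec([-th,0,0])
        d=np.array([np.cos(psi),np.sin(psi),0])
        # lip position rel bar along d ; bar=tcp-19 z
        c,s_=np.cos(th),np.sin(th)
        lip=np.array([440,355,0])+25*d
        tcp=lip-d*(-55*np.cos(1)+47*np.sin(1))+19*np.sin(1)*d; tcp[2]=118
        qn,er=ik(tcp,Rt,qq);qq=qn;e.append(er);mn=min(mn,qn[4]);
    print(round(psi,2),qn.round(2),'err',max(e).round(3),'minj5',mn.round(2))
E
```

```text
-1.8 [ 0.67  0.96  1.02 -0.6   1.97  2.48] err 0.0 minj5 1.08
-1.5 [ 0.73  0.89  1.16 -0.74  1.77  2.34] err 0.0 minj5 1.09
-1.2 [ 0.77  0.81  1.32 -0.88  1.56  2.25] err 0.0 minj5 1.1
-0.9 [ 0.79  0.73  1.5  -1.03  1.32  2.19] err 0.0 minj5 1.08
-0.6 [ 0.79  0.64  1.67 -1.22  1.07  2.17] err 0.0 minj5 0.93
-0.3 [ 0.74  0.54  1.76 -1.23  0.83  1.96] err 0.113 minj5 0.7
0.0 [ 0.65  0.44  1.86 -1.23  0.52  1.7 ] err 0.21 minj5 0.45
0.3 [ 0.52  0.37  1.97 -1.23  0.14  1.38] err 0.231 minj5 0.14
0.6 [ 0.41  0.4   2.14  2.73  0.41 -2.87] err 0.0 minj5 0.12
0.9 [ 0.27  0.41  2.12  2.02  0.58 -2.48] err 0.0 minj5 0.4
1.2 [ 0.18  0.45  2.04  1.59  0.8  -2.33] err 0.0 minj5 0.65
1.5 [ 0.13  0.51  1.92  1.3   1.02 -2.29] err 0.0 minj5 0.87
1.8 [ 0.12  0.59  1.76  1.08  1.24 -2.3 ] err 0.0 minj5 1.04
2.1 [ 0.15  0.68  1.59  0.9   1.46 -2.34] err 0.0 minj5 1.12
2.4 [ 0.19  0.77  1.41  0.75  1.67 -2.42] err 0.0 minj5 1.11
```

```bash
python3 -m creep '[{"grip":8,"linear":[0,0,0],"rot":[0.06,0,0]},{"grip":8,"linear":[0,0,0],"rot":[0.11,0,0]},{"grip":8,"linear":[0,0,0],"rot":[0.12,0,0]},{"grip":8,"linear":[0,0,0],"rot":[0.12,0,0]},{"grip":8,"linear":[0,0,0],"rot":[0.12,0,0]},{"grip":8,"linear":[0,0,0],"rot":[0.1,0,0]},{"grip":8,"linear":[0,0,0],"rot":[0.06,0,0]},{"grip":8,"linear":[0,0,0],"rot":[0.03,0,0]},{"grip":8,"linear":[0,0,-4],"rot":[0,0,0]},{"grip":8,"linear":[0,0,0],"rot":[0,0,0]}]' 100
python3 - <<'E'
from h import *
s,p,R=tool();print(s['joints'],rel(p,R,[441,371,125],yawR(1.4)),s['force'])
im,d=imaging.capture('scene');cv2.imwrite('pics/s9.png',cv2.resize(im[170:300,290:440,::-1],None,fx=4.5,fy=4.5,interpolation=cv2.INTER_CUBIC))
cp=imaging.camera_params('top')
for u in [(117,300),(62,145)]:
  for z in (100,200): print(onz(cp,(u[0]*.64,u[1]*.64),z))
E
```

```text
time_s: 12.63
eef_pos: [467.5, 369.6, 123.5]
ee_rot: [-0.001, 0.524, 0.852, -0.001]
force: [-0.1, 0.2, -4.8]
grip_width: 0.122
[4.72258359e-01 5.66364694e-01 1.41048987e+00 9.53437049e-04
 1.16796288e+00 3.78254864e-03] (array([ 13.2, -23. ,  -1.4]), array([-0.0026, -0.0023, -0.9319])) [-0.14510296  0.18310644 -4.83507211]
[502.62038277 492.82996654 100.        ]
[490.36387487 448.69165806 200.        ]
[795.52915231 619.36994889 100.        ]
[757.85658823 564.25160965 200.        ]
```

View pics/s9.png

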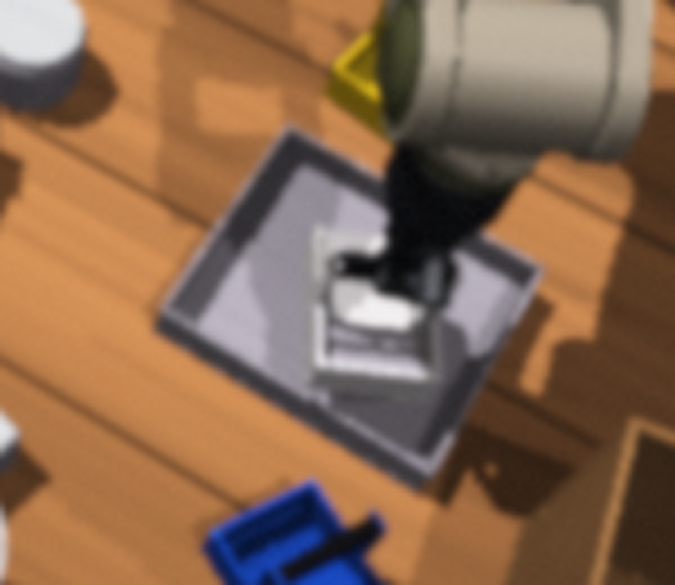

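```bash
python3 -m creep '[{"grip":8,"linear":[6,-11,0],"rot":[0,0,0]},{"grip":8,"linear":[7,-12,0],"rot":[0,0,-0.05]},{"grip":8,"linear":[0,0,0],"rot":[0,0,-0.1]},{"grip":8,"linear":[0,0,0],"rot":[0,0,-0.12]},{"grip":8,"linear":[0,0,0],"rot":[0,0,-0.12]},{"grip":8,"linear":[0,0,0],"rot":[0,0,-0.12]},{"grip":8,"linear":[0,0,0],"rot":[0,0,-0.12]},{"grip":8,"linear":[0,0,0],"rot":[0,0,-0.12]},{"grip":8,"linear":[0,0,0],"rot":[0,0,-0.1]},{"grip":8,"linear":[0,0,0],"rot":[0,0,-0.08]},{"grip":8,"linear":[0,0,3],"rot":[0,0,0]},{"grip":8,"linear":[0,0,0],"rot":[0,0,0]}]' 100
python3 -m creep '[{"grip":8,"linear":[0,0,0],"rot":[-0.05,0,0]},{"grip":8,"linear":[0,0,0],"rot":[-0.1,0,0]},{"grip":8,"linear":[0,0,0],"rot":[-0.1,0,0]},{"grip":8,"linear":[0,0,0],"rot":[-0.1,0,0]},{"grip":8,"linear":[0,0,0],"rot":[-0.1,0,0]},{"grip":8,"linear":[0,0,0],"rot":[-0.1,0,0]},{"grip":8,"linear":[0,0,0],"rot":[-0.08,0,0]},{"grip":8,"linear":[0,0,0],"rot":[-0.05,0,0]},{"grip":8,"linear":[0,0,0],"rot":[-0.05,0,0]},{"grip":8,"linear":[0,0,0],"rot":[-0.05,0,0]},{"grip":8,"linear":[0,0,0],"rot":[-0.04,0,0]},{"grip":8,"linear":[0,0,0],"rot":[-0.04,0,0]}]' 100
python3 - <<'E'
from h import *
s,p,R=tool();print(s['joints'],R.as_matrix()[:,2],s['force'])
im,d=imaging.capture('scene');cv2.imwrite('pics/s10.png',cv2.resize(im[170:300,290:440,::-1],None,fx=4.5,fy=4.5,interpolation=cv2.INTER_CUBIC))
im,d=imaging.capture('top');cv2.imwrite('pics/t10.png',cv2.resize(im[160:290,70:220,::-1],None,fx=4.5,fy=4.5,interpolation=cv2.INTER_CUBIC))
E
```

```text
time_s: 13.68
eef_pos: [440.2, 370.4, 119.3]
ee_rot: [-0.002, 0.087, 0.996, -0.001]
force: [-0.4, 0.6, -5.4]
grip_width: 0.12
time_s: 14.68
eef_pos: [440.8, 370.2, 119.6]
ee_rot: [0.034, 0.081, 0.906, 0.415]
force: [0.3, 0.7, -5.4]
grip_width: 0.124
[ 0.15123578  0.43038968  1.94587666  1.19846755  0.87968606 -2.11328807] [ 0.12855228  0.74562204 -0.65385173] [ 0.26513221  0.69103093 -5.42553083]
```

View pics/s10.png

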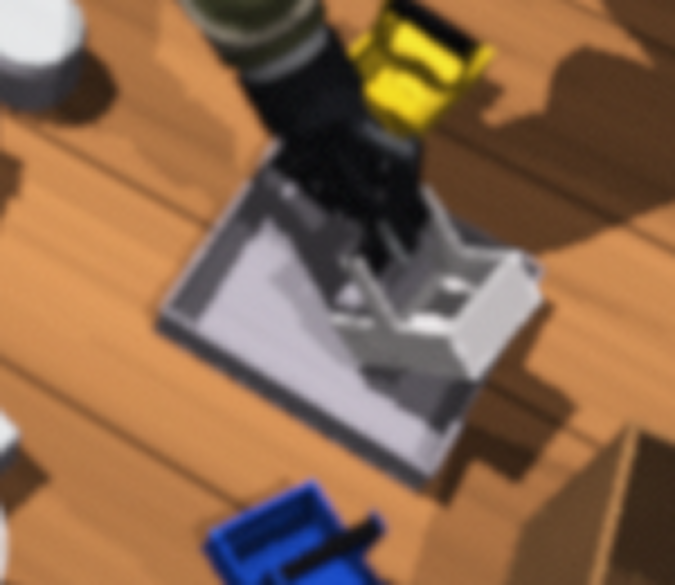

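View pics/t10.png

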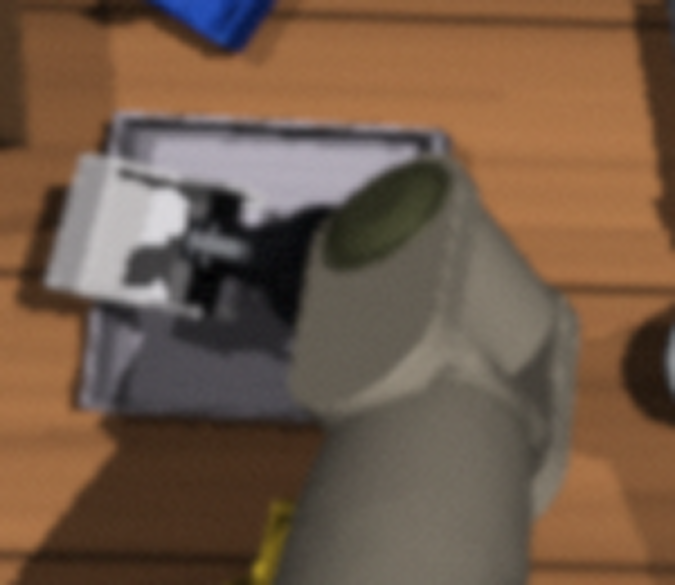

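```bash
python3 -m creep '[{"grip":8,"linear":[0,0,0],"rot":[-0.05,0,0]},{"grip":8,"linear":[0,0,0],"rot":[-0.05,0,0]},{"grip":8,"linear":[0,0,0],"rot":[-0.05,0,0]},{"grip":8,"linear":[0,0,0],"rot":[-0.04,0,0]},{"grip":8,"linear":[0,0,0],"rot":[0,0,0]},{"grip":8,"linear":[0,0,0],"rot":[0,0,0]},{"grip":8,"linear":[0,0,0],"rot":[0,0,0]},{"grip":8,"linear":[0,0,0],"rot":[0,0,0]},{"grip":8,"linear":[0,0,0],"rot":[0,0,0]},{"grip":8,"linear":[0,0,0],"rot":[0,0,0]}]' 100
python3 - <<'E'
from h import *
s,p,R=tool();print(s['joints'],R.as_matrix()[:,2],s['force'])
im,d=imaging.capture('scene');cv2.imwrite('pics/s11.png',cv2.resize(im[170:300,290:440,::-1],None,fx=4.5,fy=4.5,interpolation=cv2.INTER_CUBIC))
E
```

```text
time_s: 15.62
eef_pos: [440.7, 370.7, 119.8]
ee_rot: [0.041, 0.076, 0.863, 0.498]
force: [0.2, 0.7, -2.0]
grip_width: 0.119
[ 0.08923341  0.49129017  2.00409838  1.42374276  1.00864761 -2.37813458] [ 0.14650482  0.85343108 -0.50019169] [ 0.24576547  0.71456186 -2.04967111]
```

View pics/s11.png

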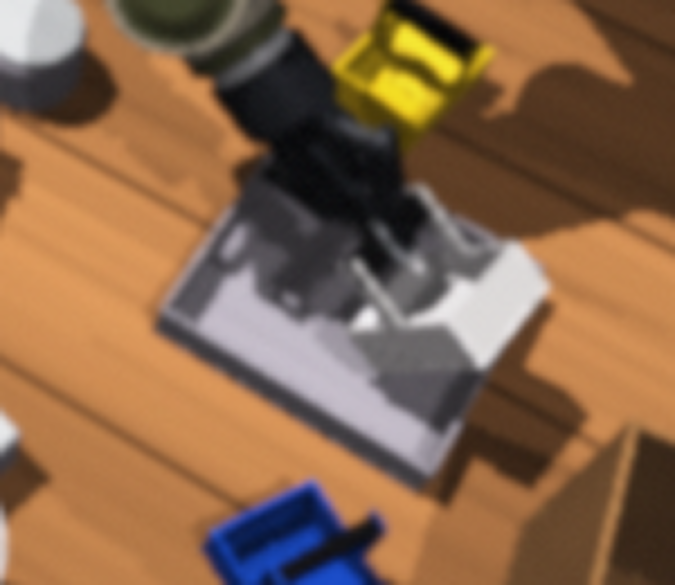

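Wrist load dropped from 5.4 to 2.0 N, so the bin is empty. I'll bring it upright, raise it and look.

```bash
python3 -m creep '[{"grip":8,"linear":[0,0,0],"rot":[0.06,0,0]},{"grip":8,"linear":[0,0,0],"rot":[0.11,0,0]},{"grip":8,"linear":[0,0,0],"rot":[0.12,0,0]},{"grip":8,"linear":[0,0,0],"rot":[0.12,0,0]},{"grip":8,"linear":[0,0,0],"rot":[0.12,0,0]},{"grip":8,"linear":[0,0,0],"rot":[0.12,0,0]},{"grip":8,"linear":[0,0,0],"rot":[0.12,0,0]},{"grip":8,"linear":[0,0,0],"rot":[0.12,0,0]},{"grip":8,"linear":[0,0,0],"rot":[0.1,0,0]},{"grip":8,"linear":[0,0,0],"rot":[0.06,0,0]},{"grip":8,"linear":[0,0,0],"rot":[0,0,0]},{"grip":8,"linear":[0,0,0],"rot":[0,0,0]}]' 100
python3 -m creep '[{"grip":8,"linear":[0,0,-10],"rot":[0,0,0]},{"grip":8,"linear":[0,0,-20],"rot":[0,0,0]},{"grip":8,"linear":[0,0,-25],"rot":[0,0,0]},{"grip":8,"linear":[0,0,-10],"rot":[0,0,0]},{"grip":8,"linear":[0,0,0],"rot":[0,0,0]}]' 100
python3 - <<'E'
from h import *
s,p,R=tool();print(s['joints'],p,rel(p,R,[583,13.6,185],yawR(.198)),s['force'])
im,d=imaging.capture('scene');cv2.imwrite('pics/s12.png',cv2.resize(im[170:300,290:440,::-1],None,fx=4.5,fy=4.5,interpolation=cv2.INTER_CUBIC))
im,d=imaging.capture('wrist');cv2.imwrite('pics/w12.png',cv2.resize(im[:,:,::-1],(800,600),interpolation=cv2.INTER_CUBIC))
E
```

```text
time_s: 16.67
eef_pos: [439.1, 371.5, 118.4]
ee_rot: [-0.004, 0.084, 0.996, 0.021]
force: [-0.0, -0.3, -2.7]
grip_width: 0.117
time_s: 17.08
eef_pos: [440.8, 368.2, 186.7]
ee_rot: [-0.001, 0.085, 0.996, 0.023]
force: [0.4, -0.2, -2.5]
grip_width: 0.121
[ 0.47426452  0.44058454  1.43528067  0.04139784  1.24366426 -0.93941273] [440.78027935 368.24675866 186.65398684] (array([-200.1, -325.2,  -14. ]), array([ 0.0358, -0.0319,  1.2026])) [ 0.41941486 -0.23249102 -2.47834052]
```

View pics/s12.png

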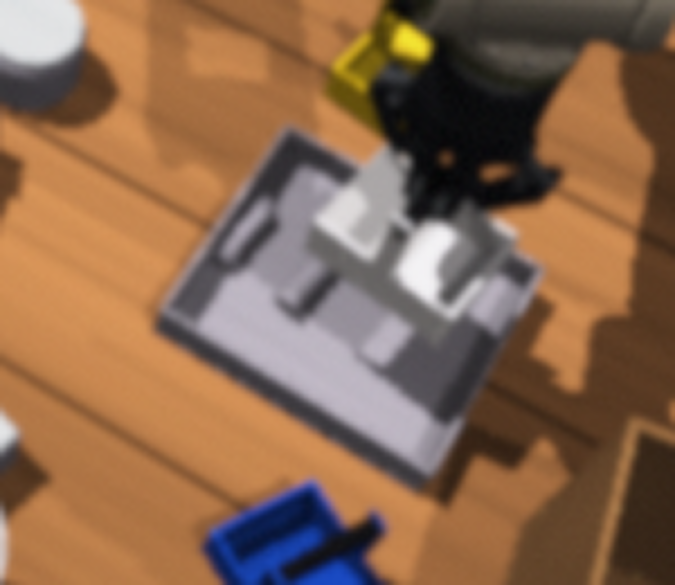

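View pics/w12.png

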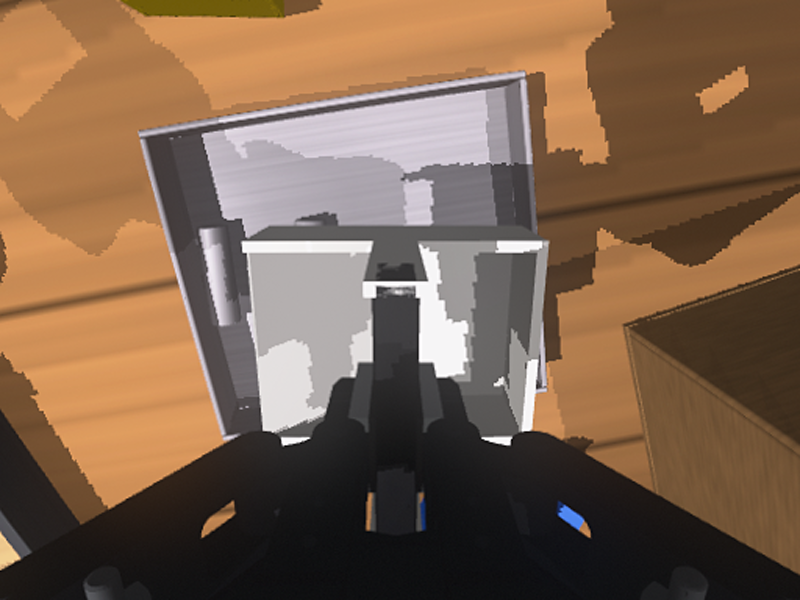

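Both pins lie in the tray, at (248, 230) and (305, 290) in the scene crop, and the bin is empty. Now I'll carry it back.

```bash
python3 -m creep '[{"grip":8,"linear":[-6,-10,-1],"rot":[0,0,0]},{"grip":8,"linear":[-14,-22,-1],"rot":[0,0,0]},{"grip":8,"linear":[-20,-32,-1],"rot":[0,0,0]},{"grip":8,"linear":[-20,-33,-1],"rot":[0,0,0]},{"grip":8,"linear":[-20,-33,-1],"rot":[0,0,0]},{"grip":8,"linear":[-20,-33,-1],"rot":[0,0,0]},{"grip":8,"linear":[-20,-33,-1],"rot":[0,0,0]},{"grip":8,"linear":[-20,-33,-1],"rot":[0,0,0]},{"grip":8,"linear":[-20,-33,-1],"rot":[0,0,0]},{"grip":8,"linear":[-18,-30,-2],"rot":[0,0,0]},{"grip":8,"linear":[-14,-20,-2],"rot":[0,0,0]},{"grip":8,"linear":[-6,-10,-1],"rot":[0,0,0]}]' 100
python3 -m creep '[{"grip":8,"linear":[0,0,0],"rot":[0.003,-0.003,0.08]},{"grip":8,"linear":[0,0,0],"rot":[0.0036,-0.0032,0.12]},{"grip":8,"linear":[0,0,0],"rot":[0.0036,-0.0032,0.12]},{"grip":8,"linear":[0,0,0],"rot":[0.0036,-0.0032,0.12]},{"grip":8,"linear":[0,0,0],"rot":[0.0036,-0.0032,0.12]},{"grip":8,"linear":[0,0,0],"rot":[0.0036,-0.0032,0.12]},{"grip":8,"linear":[0,0,0],"rot":[0.0036,-0.0032,0.12]},{"grip":8,"linear":[0,0,0],"rot":[0.0036,-0.0032,0.12]},{"grip":8,"linear":[0,0,0],"rot":[0.0036,-0.0032,0.12]},{"grip":8,"linear":[0,0,0],"rot":[0.0036,-0.0032,0.12]},{"grip":8,"linear":[0,0,0],"rot":[0,0,0]},{"grip":8,"linear":[0,0,0],"rot":[0,0,0]}]' 100
python3 - <<'E'
from h import *
s,p,R=tool();print(s['joints'],p,rel(p,R,[583,13.6,185],yawR(.198)),s['force'])
E
```

```text
time_s: 18.18
eef_pos: [581.0, 13.5, 181.2]
ee_rot: [-0.004, 0.086, 0.996, 0.021]
force: [0.3, -0.5, -3.3]
grip_width: 0.117
time_s: 19.18
eef_pos: [580.2, 17.4, 182.0]
ee_rot: [-0.001, 0.615, 0.788, -0.002]
force: [-0.7, -1.3, -1.9]
grip_width: 0.12
[-0.17021492  0.47656232  1.39238169 -0.00335725  1.27650786 -0.41471625] [580.19816273  17.44973458 181.95464284] (array([-4.4,  1.8, -3. ]), array([-0.0048,  0.0015,  0.0475])) [-0.72390631 -1.29685344 -1.86808543]
```

```bash
python3 -m creep '[{"grip":8,"linear":[-2.4,1.8,0],"rot":[-0.0048,0.0015,0.0475]},{"grip":8,"linear":[-2,0,0],"rot":[0,0,0]},{"grip":8,"linear":[0,0,0],"rot":[0,0,0]},{"grip":8,"linear":[0,0,0],"rot":[0,0,0]},{"grip":8,"linear":[0,0,0],"rot":[0,0,0]}]' 100
python3 - <<'E'
from h import *
s,p,R=tool();print(p,rel(p,R,[583.2,13.63,182],yawR(.198)),s['force'])
cp=imaging.camera_params('wrist');im,d=imaging.capture('wrist');np.savez('w13.npz',p=im,d=d,**cp)
cv2.imwrite('pics/w13.png',cv2.resize(im[:,:,::-1],(800,600),interpolation=cv2.INTER_CUBIC))
E
```

```text
time_s: 19.6
eef_pos: [583.3, 13.5, 182.6]
ee_rot: [0.001, 0.635, 0.773, 0.0]
force: [1.0, 0.4, -2.4]
grip_width: 0.121
[583.27229421  13.46384499 182.59791983] (array([ 0.2, -0. ,  0.6]), array([ 0.001 ,  0.0006, -0.0023])) [ 1.0140624   0.38742496 -2.42049704]
```

View pics/w13.png

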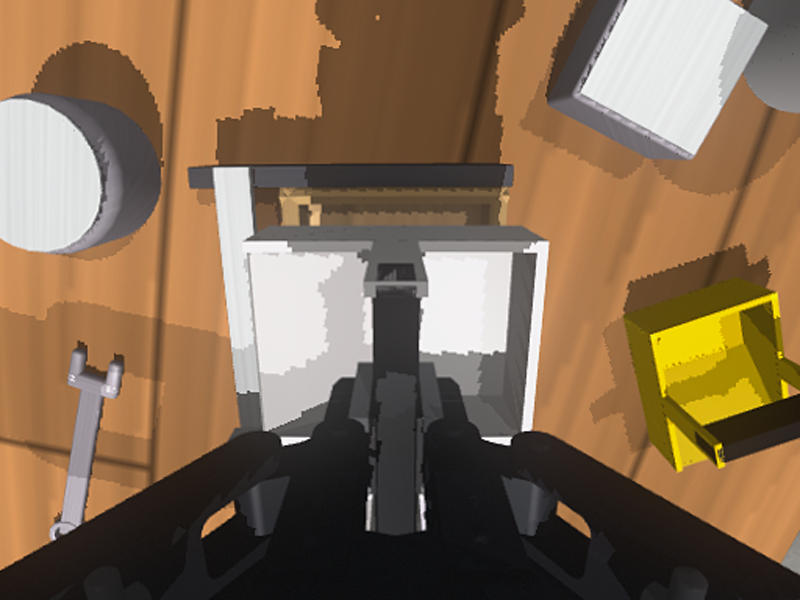

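The view matches the one taken after lifting (rim corners at (245,243) and (547,242)), so there was no slip. Lowering now.

```bash
python3 -m creep '[{"grip":8,"linear":[0,0,12],"rot":[0,0,-0.002]},{"grip":8,"linear":[0,0,22],"rot":[0,0,0]},{"grip":8,"linear":[0,0,18],"rot":[0,0,0]},{"grip":8,"linear":[0,0,10],"rot":[0,0,0]},{"grip":8,"linear":[0,0,4],"rot":[0,0,0]},{"grip":8,"linear":[0,0,0],"rot":[0,0,0]}]' 80
python3 -m creep '[{"grip":8,"linear":[0,0,4],"rot":[0,0,0]},{"grip":8,"linear":[0,0,4],"rot":[0,0,0]},{"grip":8,"linear":[0,0,4],"rot":[0,0,0]},{"grip":8,"linear":[0,0,4],"rot":[0,0,0]}]' 60
python3 - <<'E'
from h import *
s,p,R=tool();print(p,rel(p,R,[583,13.5,75.3],yawR(.198)),s['force'],s['wrist_torque'])
E
```

```text
time_s: 20.15
eef_pos: [583.3, 13.5, 116.3]
ee_rot: [0.0, 0.634, 0.773, -0.0]
force: [-0.7, -0.1, -2.0]
grip_width: 0.122
time_s: 20.48
eef_pos: [583.7, 13.4, 100.7]
ee_rot: [0.001, 0.635, 0.773, 0.0]
force: [1.2, 0.3, -2.7]
grip_width: 0.119
[583.67511143  13.35010125 100.7195787 ] (array([ 0.3, -0.7, 25.4]), array([ 0.0019,  0.001 , -0.002 ])) [ 1.16737146  0.28984303 -2.74211876] [0.00088323 0.04729647 0.06220765]
```

```bash
python3 -m creep '[{"grip":8,"linear":[0,-0.4,4],"rot":[0,0,0]},{"grip":8,"linear":[0,0,4],"rot":[0,0,0]},{"grip":8,"linear":[0,0,4],"rot":[0,0,0]},{"grip":8,"linear":[0,0,4],"rot":[0,0,0]},{"grip":8,"linear":[0,0,3],"rot":[0,0,0]},{"grip":8,"linear":[0,0,2],"rot":[0,0,0]},{"grip":8,"linear":[0,0,0],"rot":[0,0,0]}]' 60
python3 - <<'E'
from h import *
s,p,R=tool();print(p,rel(p,R,[583,13.5,75.3],yawR(.198)),s['force'],s['wrist_torque'])
E
```

```text
time_s: 21.07
eef_pos: [583.0, 13.3, 79.2]
ee_rot: [0.0, 0.635, 0.773, 0.0]
force: [0.4, 0.6, -2.5]
grip_width: 0.118
[582.96417506  13.31190563  79.21984685] (array([0.2, 0.1, 3.9]), array([ 0.0006,  0.0005, -0.0021])) [ 0.448957    0.57357213 -2.47789577] [ 0.01893493  0.00328207 -0.03054418]
```

```bash
python3 -m creep '[{"grip":8,"linear":[0,0,1.5],"rot":[0,0,0]},{"grip":8,"linear":[0,0,1],"rot":[0,0,0]},{"grip":8,"linear":[0,0,1],"rot":[0,0,0]},{"grip":8,"linear":[0,0,0.5],"rot":[0,0,0]},{"grip":8,"linear":[0,0,0],"rot":[0,0,0]}]' 60
python3 - <<'E'
from h import *
s,p,R=tool();print(p,s['force'],s['wrist_torque'])
E
```

```text
time_s: 21.48
eef_pos: [583.1, 13.3, 75.6]
ee_rot: [0.001, 0.635, 0.773, 0.0]
force: [-0.4, -0.3, -2.4]
grip_width: 0.121
[583.1133534   13.29131994  75.61116461] [-0.37974043 -0.34926607 -2.41465967] [-0.02423952  0.04141148  0.01303623]
```

```bash
python3 -m creep '[{"grip":8,"linear":[0,0,0.7],"rot":[0,0,0]},{"grip":8,"linear":[0,0,0.7],"rot":[0,0,0]},{"grip":8,"linear":[0,0,0],"rot":[0,0,0]}]' 60
```

```text
time_s: 21.73
eef_pos: [583.2, 13.2, 75.3]
ee_rot: [0.001, 0.635, 0.773, 0.0]
force: [-4.2, 0.0, 5.9]
grip_width: 0.118
```

Contact at z = 75.3, the same height as at pick-up, so the bin is seated. Releasing.

```bash
python3 -m creep '[{"grip":20,"linear":[0,0,0],"rot":[0,0,0]},{"grip":30,"linear":[0,0,0],"rot":[0,0,0]},{"grip":45,"linear":[0,0,0],"rot":[0,0,0]},{"grip":50,"linear":[0,0,0],"rot":[0,0,0]},{"grip":50,"linear":[0,0,0],"rot":[0,0,0]},{"grip":50,"linear":[0,0,-10],"rot":[0,0,0]},{"grip":50,"linear":[0,0,-30],"rot":[0,0,0]},{"grip":50,"linear":[0,0,-40],"rot":[0,0,0]},{"grip":50,"linear":[0,0,-30],"rot":[0,0,0]},{"grip":50,"linear":[0,0,-10],"rot":[0,0,0]},{"grip":50,"linear":[0,0,0],"rot":[0,0,0]}]' 60
python3 - <<'E'
from h import *
s,p,R=tool();print(p,rel(p,R,[514.5,-99,195],yawR(.198-np.pi/2)))
cp=imaging.camera_params('wrist');im,d=imaging.capture('wrist');np.savez('w14.npz',p=im,d=d,**cp)
cv2.imwrite('pics/w14.png',cv2.resize(im[:,:,::-1],(800,600),interpolation=cv2.INTER_CUBIC))
E
```

```text
time_s: 22.65
eef_pos: [584.1, 13.2, 197.7]
ee_rot: [0.003, 0.635, 0.773, 0.002]
force: [-0.0, 0.4, 0.9]
grip_width: 0.582
[584.06528636  13.1925782  197.69253458] (array([-96.5, -90.1,   2.4]), array([ 0.0077, -0.003 ,  1.5688]))
```

View pics/w14.png

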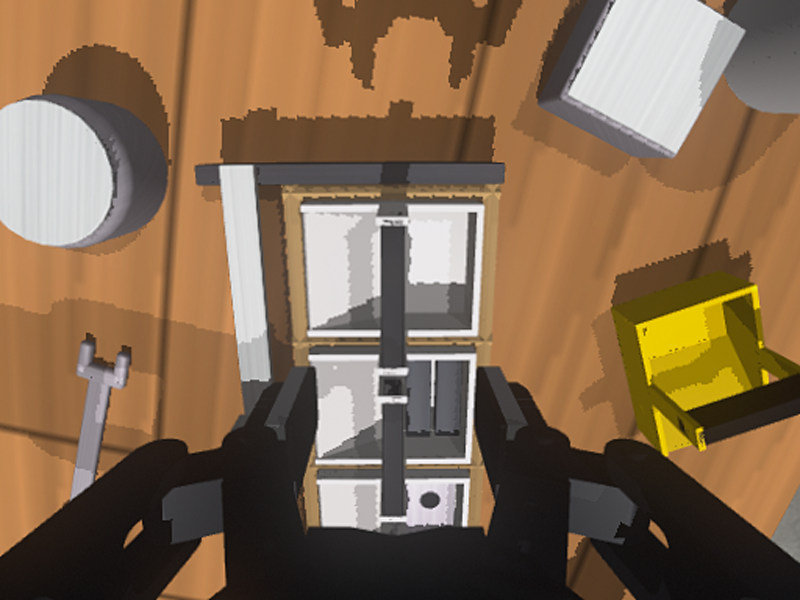

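The empty bin sits level in its bay and the other two are in place. Next I'll move to the tab.

```bash
python3 -m creep '[{"grip":50,"linear":[-15,-14,0],"rot":[0,0,0]},{"grip":50,"linear":[-27,-26,0],"rot":[0,0,0]},{"grip":50,"linear":[-28,-26,0],"rot":[0,0,0]},{"grip":50,"linear":[-18,-16,1],"rot":[0,0,0.08]},{"grip":50,"linear":[-8,-8,1],"rot":[0,0,0.12]},{"grip":50,"linear":[0,0,0],"rot":[0,0,0.12]},{"grip":50,"linear":[0,0,0],"rot":[0,0,0.12]},{"grip":50,"linear":[0,0,0],"rot":[0,0,0.12]},{"grip":50,"linear":[0,0,0],"rot":[0,0,0.12]},{"grip":50,"linear":[0,0,0],"rot":[0,0,0.12]},{"grip":50,"linear":[0,0,0],"rot":[0,0,0.12]},{"grip":50,"linear":[0,0,0],"rot":[0,0,0.12]}]' 40
python3 -m creep '[{"grip":50,"linear":[0,0,0],"rot":[0,0,0.12]},{"grip":50,"linear":[0,0,0],"rot":[0,0,0.12]},{"grip":50,"linear":[0,0,0],"rot":[0,0,0.12]},{"grip":50,"linear":[0,0,0],"rot":[0,0,0.12]},{"grip":50,"linear":[0,0,0],"rot":[0,0,0.05]},{"grip":50,"linear":[0,0,0],"rot":[0,0,0]},{"grip":50,"linear":[0,0,0],"rot":[0,0,0]}]' 40
python3 - <<'E'
from h import *
s,p,R=tool();print(p,rel(p,R,[515,-98.6,66],yawR(.198-np.pi/2)))
cp=imaging.camera_params('wrist');im,d=imaging.capture('wrist');np.savez('w15.npz',p=im,d=d,**cp)
cv2.imwrite('pics/w15.png',cv2.resize(im[:,:,::-1],(800,600),interpolation=cv2.INTER_CUBIC))
E
```

```text
time_s: 23.7
eef_pos: [511.9, -97.5, 190.2]
ee_rot: [-0.001, 0.936, 0.353, -0.001]
force: [-0.0, -0.2, 0.3]
grip_width: 0.589
time_s: 24.28
eef_pos: [512.1, -97.6, 190.8]
ee_rot: [-0.0, 0.995, 0.099, -0.001]
force: [0.2, 0.5, 0.2]
grip_width: 0.584
[512.11729287 -97.58332814 190.84564253] (array([  2.7,   1.7, 124.8]), array([-0.0007,  0.001 ,  0.0006]))
```

View pics/w15.png

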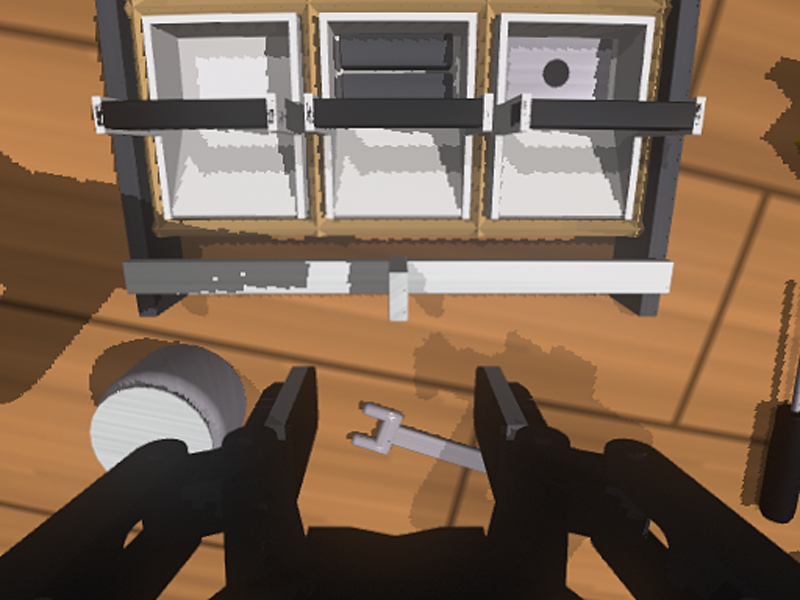

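```bash
python3 -m creep '[{"grip":50,"linear":[2.7,1.5,20],"rot":[0,0,0]},{"grip":50,"linear":[0,0,35],"rot":[0,0,0]},{"grip":50,"linear":[0,0,35],"rot":[0,0,0]},{"grip":50,"linear":[0,0,20],"rot":[0,0,0]},{"grip":50,"linear":[0,0,11],"rot":[0,0,0]},{"grip":50,"linear":[0,0,3],"rot":[0,0,0]},{"grip":5,"linear":[0,0,0],"rot":[0,0,0]},{"grip":5,"linear":[0,0,0],"rot":[0,0,0]},{"grip":5,"linear":[0,0,0],"rot":[0,0,0]},{"grip":5,"linear":[0,0,0],"rot":[0,0,0]},{"grip":5,"linear":[0,0,0],"rot":[0,0,0]},{"grip":5,"linear":[0,0,0],"rot":[0,0,0]}]' 40
python3 - <<'E'
from h import *
s,p,R=tool();print(p,rel(p,R,[515,-98.6,66],yawR(.198-np.pi/2)),s['force'])
im,d=imaging.capture('wrist');cv2.imwrite('pics/w16.png',cv2.resize(im[:,:,::-1],(800,600),interpolation=cv2.INTER_CUBIC))
E
```

```text
time_s: 25.33
eef_pos: [516.2, -98.0, 69.7]
ee_rot: [0.0, 0.995, 0.098, 0.002]
force: [-1.5, 6.7, 6.8]
grip_width: 0.107
[516.24099897 -97.99748093  69.7132471 ] (array([-1.3,  0.3,  3.7]), array([ 0.0004, -0.003 , -0.0008])) [-1.45325842  6.70100113  6.81900866]
```

View pics/w16.png

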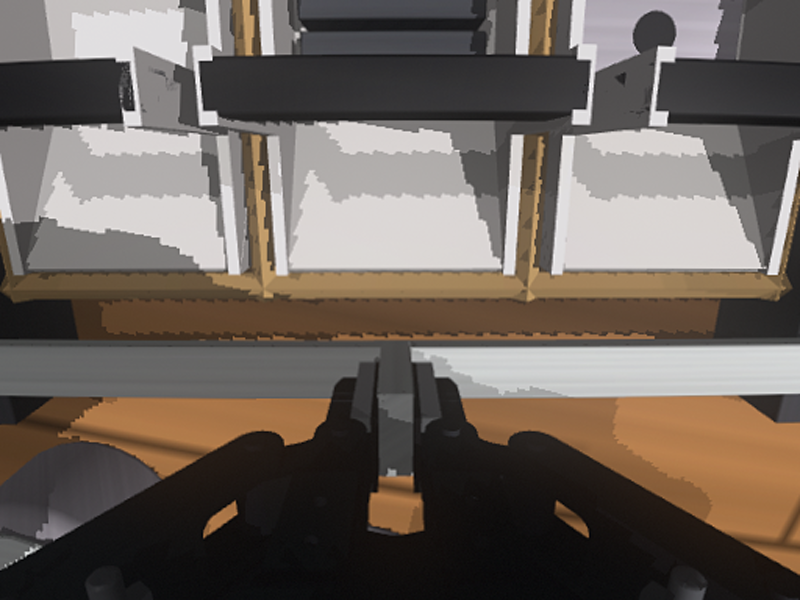

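```bash
python3 -m creep '[{"grip":5,"linear":[2,0,-1],"rot":[0,0,0]},{"grip":5,"linear":[5,0,0],"rot":[0,0,0]},{"grip":5,"linear":[6,0,0],"rot":[0,0,0]},{"grip":5,"linear":[6,0,0],"rot":[0,0,0]},{"grip":5,"linear":[6,0,0],"rot":[0,0,0]},{"grip":5,"linear":[6,0,0],"rot":[0,0,0]},{"grip":5,"linear":[6,0,0],"rot":[0,0,0]},{"grip":5,"linear":[5,0,0],"rot":[0,0,0]},{"grip":5,"linear":[4,0,0],"rot":[0,0,0]},{"grip":5,"linear":[2,0,0],"rot":[0,0,0]},{"grip":5,"linear":[1,0,0],"rot":[0,0,0]},{"grip":5,"linear":[0,0,0],"rot":[0,0,0]}]' 40
```

```text
time_s: 26.38
eef_pos: [564.2, -88.3, 69.7]
ee_rot: [-0.0, 0.995, 0.098, 0.001]
force: [-1.0, 4.9, -0.3]
grip_width: 0.111
```

```bash
python3 -m creep '[{"grip":5,"linear":[1,0,0],"rot":[0,0,0]},{"grip":5,"linear":[1,0,0],"rot":[0,0,0]},{"grip":5,"linear":[0,0,0],"rot":[0,0,0]}]' 40
```

```text
time_s: 26.63
eef_pos: [565.2, -88.1, 69.7]
ee_rot: [-0.0, 0.995, 0.099, -0.0]
force: [-7.3, 5.2, 2.6]
grip_width: 0.11
```

```bash
python3 -m creep '[{"grip":5,"linear":[0.8,0,0],"rot":[0,0,0]},{"grip":5,"linear":[0,0,0],"rot":[0,0,0]}]' 40
python3 -m creep '[{"grip":15,"linear":[0,0,0],"rot":[0,0,0]},{"grip":30,"linear":[0,0,0],"rot":[0,0,0]},{"grip":50,"linear":[0,0,0],"rot":[0,0,0]},{"grip":50,"linear":[0,0,0],"rot":[0,0,0]},{"grip":50,"linear":[0,0,-15],"rot":[0,0,0]},{"grip":50,"linear":[0,0,-35],"rot":[0,0,0]},{"grip":50,"linear":[0,0,-40],"rot":[0,0,0]},{"grip":50,"linear":[0,0,-35],"rot":[0,0,0]},{"grip":50,"linear":[0,0,-15],"rot":[0,0,0]},{"grip":50,"linear":[0,0,0],"rot":[0,0,0]},{"grip":50,"linear":[0,0,0],"rot":[0,0,0]}]' 40
python3 - <<'E'
from h import *
s,p,R=tool();print(p)
cp=imaging.camera_params('wrist');im,d=imaging.capture('wrist');np.savez('w17.npz',p=im,d=d,**cp)
cv2.imwrite('pics/w17.png',cv2.resize(im[:,:,::-1],(800,600),interpolation=cv2.INTER_CUBIC))
im,d=imaging.capture('scene');cv2.imwrite('pics/s17.png',cv2.resize(im[:,:,::-1],(800,600),interpolation=cv2.INTER_CUBIC))
im,d=imaging.capture('top');cv2.imwrite('pics/t17.png',cv2.resize(im[:,:,::-1],(800,600),interpolation=cv2.INTER_CUBIC))
E
```

```text
time_s: 26.8
eef_pos: [565.2, -88.1, 69.7]
ee_rot: [-0.0, 0.995, 0.099, -0.001]
force: [-11.6, 2.9, 5.5]
grip_width: 0.111
time_s: 27.72
eef_pos: [566.6, -88.7, 209.6]
ee_rot: [0.001, 0.995, 0.098, 0.001]
force: [-0.7, -0.7, -0.9]
grip_width: 0.588
[566.55515792 -88.71363372 209.61354619]
```

View pics/w17.png

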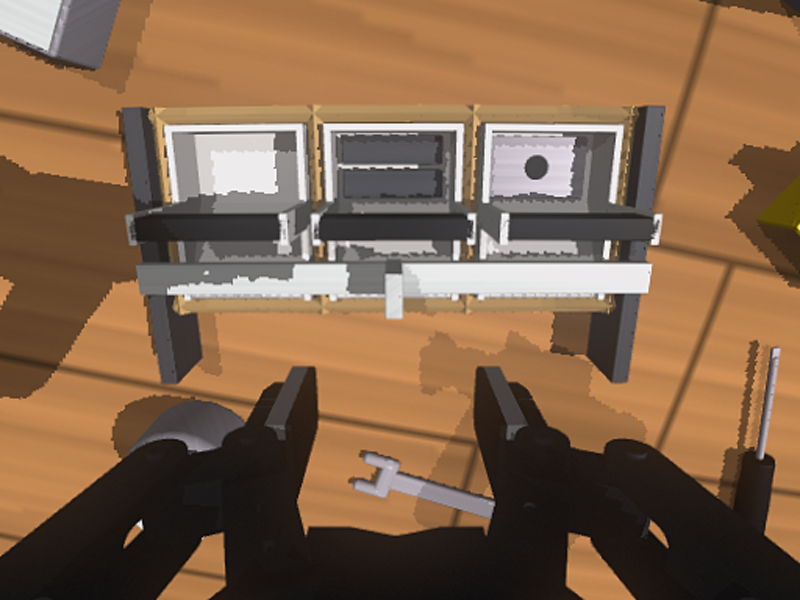

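View pics/s17.png

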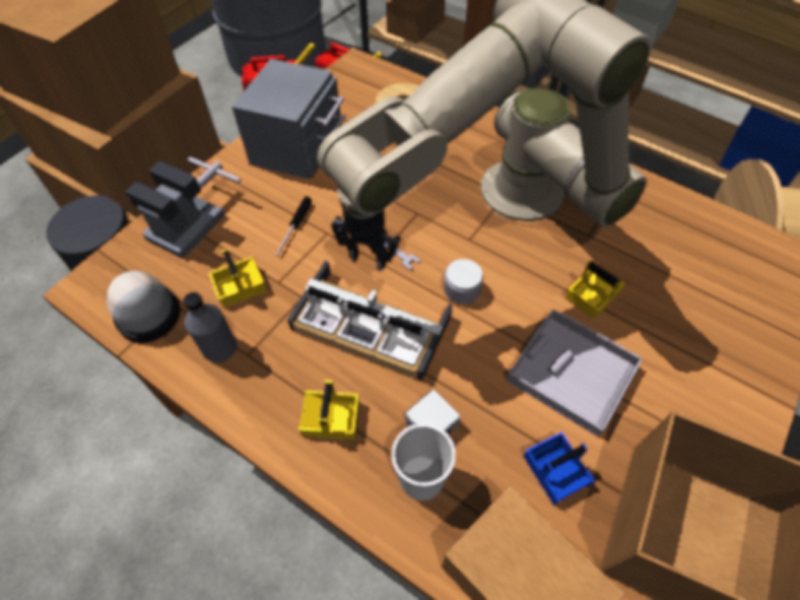

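View pics/t17.png

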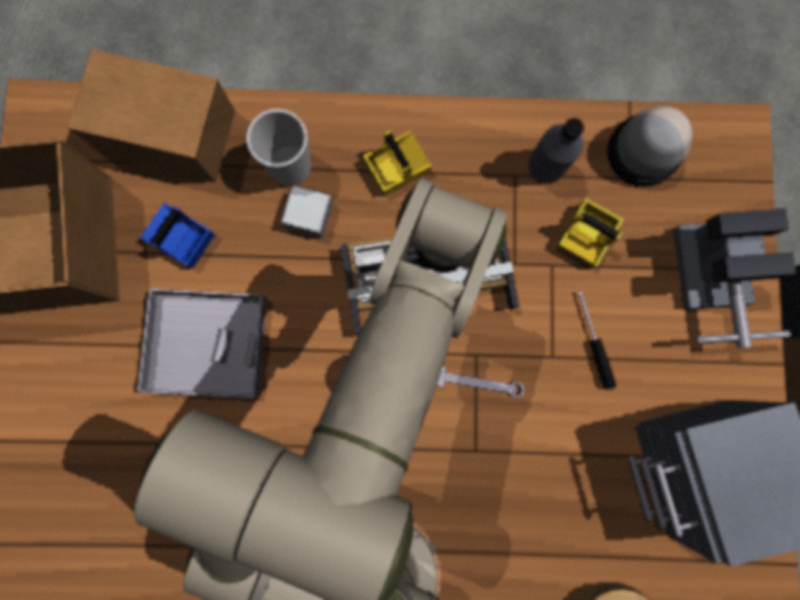

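```bash
python3 - <<'E'
from h import *
cp=dict(np.load('w17.npz'))
f=lambda u,z: onz(cp,crop(u,1.5625,(0,0)),z)
c=[f(u,57) for u in [(137,264),(651,262),(650,292),(140,294)]];print('rail',np.mean(c,0))
c=[f(u,46) for u in [(165,124),(307,124)]];m=np.mean(c,0);print('bin rear edge mid',m)
y=.198;ex=np.array([np.cos(y),np.sin(y),0]);print('expected',np.array([582.1,13.5,46])+55*ex)
im,d=imaging.capture('scene');cv2.imwrite('pics/s18.png',cv2.resize(im[190:285,315:420,::-1],None,fx=6,fy=6,interpolation=cv2.INTER_CUBIC))
E
```

```text
rail [564.33341159 -88.87983127  57.        ]
bin rear edge mid [636.77157023  22.98362817  46.        ]
expected [636.02540759  24.31898409  46.        ]
```

View pics/s18.png

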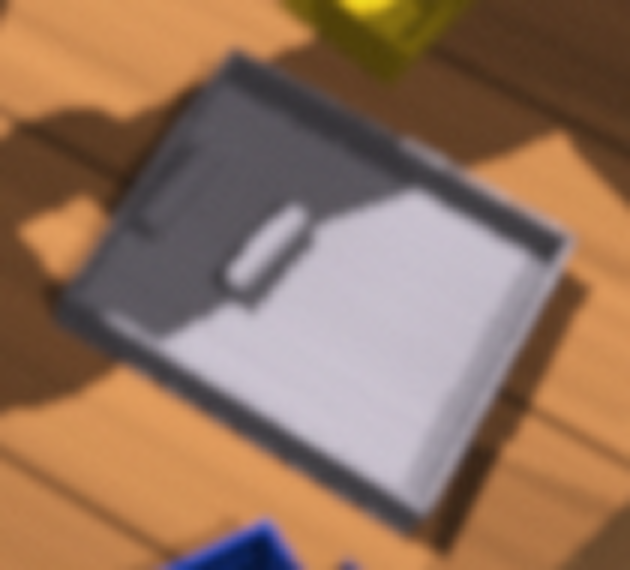

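Both pins are in the tray, at (160,190) in shadow by the wall and (265,250). The rail centre is at organiser x ≈ -38 mm, which is closed. Handing in.

```bash
python3 -c "
from rig import ctrl; print(ctrl.finish_job())"
```

```text
the job is handed in; nothing more can be done
None
```

The job is done and handed in at about 28 s of the 72 s allowed. Both pins are in the tray, the empty bin is back in its bay, and the rail is closed.

- **Rail open:** I slid it to its stop. The image put its centre at organiser x ≈ -88 mm, which is fully open.
- **Tipping:** My first try, with the bin's front facing the robot, stopped at 41° because a wrist joint was near its limit and no pins came out. I brought the bin upright, turned it and tipped it to about 60°. The load on the wrist dropped from 5.4 N to 2.0 N, and the last picture shows both pins lying in the tray.
- **Bin back:** I lowered it until it touched at TCP z = 75.3 mm, the same height as when I gripped it. Its rear edge is within about 2 mm of where I expected it.
- **Rail closed:** I pushed it to its stop, with 7 to 12 N of contact. The image puts it about 37.6 mm in front of the organiser's centre, against 38 mm for closed.
- **Everything else:** The other two bins look in place, and the wrench, screwdriver, can and junction box look unmoved in the last pictures.

One reading disagreed. My first image measurement of the closed rail was about 2 mm off from the later ones, so the opening looked like 47.5 mm when measured from it. Measured against the organiser, the travel was the full 50 mm.

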